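# Raise a heavy assembly-fixture plate onto spacer strips with a pry bar

## Task

Change the assembly fixture over to its raised setting. First move every finished housing from the fixture plate into the shallow grey tray, standing flat; then set the fulcrum block in front of the plate's overhanging edge, lever the heavy plate up its guide pillars with the pry bar over the block, at least 13 mm, and slide both spacer strips from the blue bin fully in under the plate from the opposite long side, one under the middle of each half of the plate with its tab outside. Press the plate down until it sits on the strips, lay the pry bar and the fulcrum block back on the green bench mat, and leave the other things on the bench where they are.

Things in the scene. Friction and masses are not known exactly. Their poses are not given: they have to be found in the camera images.
- fixture: Fixed dark steel base of the fixture. Origin: on the bench under the plate's middle; x along the plate's length, y across it, z up. Block 240 (x) mm, y -38 to +60 mm, flat top 40 mm above the bench (the plate's seat); bolt flanges 14 mm high out to x +-150 mm. Guide pillars, 14 mm thick, tops at 94 mm, stand at (-98,+42) and (98,-42) mm, pass through the plate and keep it level.
- pry_edge (a point): Middle of the plate's overhanging long edge, at its underside when seated (40 mm above the bench; fixed to the base, axes as the fixture). Here, on the fixture's -y side, the plate overhangs the base by 22 mm, so a bar's tip can go in under it along +y. With the fulcrum's crest 40 mm out from this edge and the tip 14 mm in, pushing the handle end down to the bench lifts the plate about 17 mm.
- entry_edge (a point): Middle of the opposite long edge (+y side), at the seat's height, 40 mm above the bench (fixed to the base, axes as the fixture). Plate and base are flush here; the strips go in along -y once the plate is up.
- fixture_plate (a joint): Height of the steel plate above its seat, m: 0 seated (start), 0.010 sitting on the strips, at most 0.030. Plate 220 (x) x 120 (y) x 12 mm, about 2.5 kg, tight on its pillars: raising takes about 58 to 68 N at the plate; it then stays at any height by friction until pushed down with 8 to 20 N. Its underside is 40 mm + this value above the bench.
- plate_top (a point): Middle of the plate's upper face (rises with the plate, axes as the fixture). The middle nest is here, the other two at x = +-72 mm. Each nest has a 7 mm high black rib at y = +-41 mm.
- tool_mat: Fixed green bench mat, 130 (x) x 300 (y) x 3 mm. Origin: middle of its underside, on the bench. The pry bar and fulcrum block start and end on it.
- pry_bar_mid (a point): Flat steel pry bar, 280 mm, 0.38 kg. Point: in the blade near the centre of mass, 120 mm from the tip end, 160 mm from the handle end, 4 mm above the flat underside. x along the bar towards the tip, z up. Blade 24 mm wide, 8 mm thick, last 20 mm thinned from below to 5 mm. Black handle 50 to 160 mm behind the point: 28 mm wide, 13 mm thick, underside level with the blade's.
- pry_bar: The same bar; origin on its underside at mid-length, 20 mm behind the point above.
- fulcrum_mid (a point): Steel fulcrum block with a half-round crest, 0.55 kg. Point: its centre, 20 mm above its underside; 40 mm high, 44 mm along x (its crest runs along x), 50 mm along y at the foot. Sides are vertical up to 30 mm.
- fulcrum_block: The same block; origin in the middle of its underside.
- bin: Fixed blue stock bin holding the strips, outside 220 (x) x 165 (y) x 60 mm high, walls and floor 4 mm, open on top. Origin: middle of its underside.
- tray: Fixed shallow grey tray, outside 240 (x) x 130 (y) mm, rim 10 mm high, walls and floor 4 mm. Origin: middle of its underside.
- housing_a_mid (a point): White moulded housing, 38 (x) x 70 (y) x 35 mm (z), 0.12 kg. Point: its centre. Starts in a nest on the plate; absent in some starts.
- housing_b_mid (a point): White moulded housing, 38 (x) x 70 (y) x 35 mm (z), 0.12 kg. Point: its centre. Starts in a nest on the plate; absent in some starts.
- housing_c_mid (a point): White moulded housing, 38 (x) x 70 (y) x 35 mm (z), 0.12 kg. Point: its centre. Starts in a nest on the plate; absent in some starts.
- strip_a_tab (a point): Aluminium spacer strip, 0.12 kg, with an upright grip tab at one end. Point: middle of the tab, 26 mm above the strip's underside. x runs from the tab along the blade, z up. Tab 12 (x) x 28 (y) mm, top 42 mm above the underside; blade 10 mm thick, 28 mm wide, reaching 94 mm from the point. Starts flat in the blue bin.
- strip_b_tab (a point): Aluminium spacer strip, 0.12 kg, with an upright grip tab at one end. Point: middle of the tab, 26 mm above the strip's underside. x runs from the tab along the blade, z up. Tab 12 (x) x 28 (y) mm, top 42 mm above the underside; blade 10 mm thick, 28 mm wide, reaching 94 mm from the point. Starts flat in the blue bin.
- tape_roll: Roll of clear tape, lying flat; a bystander, to be left alone. Origin at its underside.
- driver: Screwdriver; a bystander, to be left alone. Origin at its underside.
- mug: White mug; a bystander, to be left alone. Origin at its underside.
- marker: Black marker pen; a bystander, to be left alone. Origin at its underside.
- carton_small: Small brown carton, 110 x 80 x 60 mm; a bystander, to be left alone. Origin at its underside.
- spanner: Spanner; a bystander, to be left alone. Origin at its underside.
Not all that is in view belongs to the job. Leave any pink look-alike of the part that bears housing_a_mid alone. Leave any orange look-alike of the part that bears housing_c_mid alone.

How it is judged (in metres and radians):
On the way, in this order (a step that is already met when the one before it is completed fails the run):
1. every housing is off the fixture and stands flat in the grey tray (x of housing_a_mid in the frame of tray between -0.112 and 0.112 m and y of housing_a_mid in the frame of tray between -0.058 and 0.058 m and z of housing_a_mid in the frame of tray between 0.014 and 0.03 m and angle between each of housing_a_mid, housing_b_mid, housing_c_mid's own z axis and vertical below 0.15 rad and x of housing_b_mid in the frame of tray between -0.112 and 0.112 m and y of housing_b_mid in the frame of tray between -0.058 and 0.058 m and z of housing_b_mid in the frame of tray between 0.014 and 0.03 m and x of housing_c_mid in the frame of tray between -0.112 and 0.112 m and y of housing_c_mid in the frame of tray between -0.058 and 0.058 m and z of housing_c_mid in the frame of tray between 0.014 and 0.03 m), for 0.2 s.
2. the plate is levered up at least 13 mm by the pry bar bearing on the fulcrum block (value of joint fixture_plate above 0.013 m and contact force between pry_bar and fulcrum_block above 3 N and contact force between pry_bar and fixture above 3 N), for 0.1 s.
3. both strips lie under the raised plate, one in each half, tabs outside ((((x of strip_a_tab in the frame of fixture between 0.025 and 0.085 m and y of strip_a_tab in the frame of fixture between 0.06 and 0.096 m and z of strip_a_tab in the frame of fixture between 0.062 and 0.071 m and angle between the x axis of strip_a_tab and the y axis of fixture, either way round below 0.25 rad and angle between strip_a_tab's own z axis and vertical below 0.08 rad) and (x of strip_b_tab in the frame of fixture between -0.085 and -0.025 m and y of strip_b_tab in the frame of fixture between 0.06 and 0.096 m and z of strip_b_tab in the frame of fixture between 0.062 and 0.071 m and angle between the x axis of strip_b_tab and the y axis of fixture, either way round below 0.25 rad and angle between strip_b_tab's own z axis and vertical below 0.08 rad)) or ((x of strip_a_tab in the frame of fixture between -0.085 and -0.025 m and y of strip_a_tab in the frame of fixture between 0.06 and 0.096 m and z of strip_a_tab in the frame of fixture between 0.062 and 0.071 m and angle between the x axis of strip_a_tab and the y axis of fixture, either way round below 0.25 rad and angle between strip_a_tab's own z axis and vertical below 0.08 rad) and (x of strip_b_tab in the frame of fixture between 0.025 and 0.085 m and y of strip_b_tab in the frame of fixture between 0.06 and 0.096 m and z of strip_b_tab in the frame of fixture between 0.062 and 0.071 m and angle between the x axis of strip_b_tab and the y axis of fixture, either way round below 0.25 rad and angle between strip_b_tab's own z axis and vertical below 0.08 rad))) and value of joint fixture_plate above 0.0115 m), for 0.2 s.
4. the plate is pressed down onto the strips ((((x of strip_a_tab in the frame of fixture between 0.025 and 0.085 m and y of strip_a_tab in the frame of fixture between 0.06 and 0.096 m and z of strip_a_tab in the frame of fixture between 0.062 and 0.071 m and angle between the x axis of strip_a_tab and the y axis of fixture, either way round below 0.25 rad and angle between strip_a_tab's own z axis and vertical below 0.08 rad) and (x of strip_b_tab in the frame of fixture between -0.085 and -0.025 m and y of strip_b_tab in the frame of fixture between 0.06 and 0.096 m and z of strip_b_tab in the frame of fixture between 0.062 and 0.071 m and angle between the x axis of strip_b_tab and the y axis of fixture, either way round below 0.25 rad and angle between strip_b_tab's own z axis and vertical below 0.08 rad)) or ((x of strip_a_tab in the frame of fixture between -0.085 and -0.025 m and y of strip_a_tab in the frame of fixture between 0.06 and 0.096 m and z of strip_a_tab in the frame of fixture between 0.062 and 0.071 m and angle between the x axis of strip_a_tab and the y axis of fixture, either way round below 0.25 rad and angle between strip_a_tab's own z axis and vertical below 0.08 rad) and (x of strip_b_tab in the frame of fixture between 0.025 and 0.085 m and y of strip_b_tab in the frame of fixture between 0.06 and 0.096 m and z of strip_b_tab in the frame of fixture between 0.062 and 0.071 m and angle between the x axis of strip_b_tab and the y axis of fixture, either way round below 0.25 rad and angle between strip_b_tab's own z axis and vertical below 0.08 rad))) and value of joint fixture_plate between 0.009 and 0.0109 m), for 0.2 s.
At the end, for the whole second after the job is handed in: Housings flat in the tray; a strip flat under each half of the plate (25 to 85 mm from its middle), square within 0.25 rad, tab middle at most 36 mm outside the edge; plate on the strips (9.0 to 10.9 mm up); middles of bar and block over the mat; all at rest (all of step 1 and all of step 4 and x of pry_bar_mid in the frame of tool_mat between -0.072 and 0.072 m and y of pry_bar_mid in the frame of tool_mat between -0.155 and 0.155 m and height (world z) of pry_bar_mid below 0.02 m and x of fulcrum_mid in the frame of tool_mat between -0.072 and 0.072 m and y of fulcrum_mid in the frame of tool_mat between -0.155 and 0.155 m and height (world z) of fulcrum_mid below 0.032 m and linear speed of each of pry_bar, fulcrum_block below 0.02 m/s); the robot touches nothing.
It fails at once if another thing on the bench is knocked out of place (over 25 mm) (distance of any of tape_roll, driver, mug, marker, carton_small, spanner from where it was at the start of the episode above 0.025 m).
Of housing_a, housing_b, housing_c only 1 to 3 are there at a start; the rules pass over those that are not, and their reading is None.
At some moment in a run one of fulcrum_block, pry_bar may be knocked a few centimetres aside while the robot is not near it.
It also fails if it takes over 210 s, if anything falls off the work surface, if the arm or the gripper's body presses on something with over 40 N, if the wrist force passes 120 N, or if a joint passes its speed limit or range.

## Robot

A 6-joint arm with a two-finger parallel gripper is mounted at the origin on the work surface. World frame = base frame: x ahead of the robot, y to its left, z up, the work surface at z = 0. Lengths are in mm, angles in rad, forces in N, time in s.
With the tool pointing down it reaches from about 350 to 875 mm from the base axis. Payload 4.2 kg.
Tool frame: the origin (TCP) lies at the very end of the fingers, on their centre line; the grasp point (between the pads) lies 19 mm behind it; z points along the fingers, y is the line along which they close (so a half turn about z gives the same grasp; the last joint's range is limited). The gripper opens to 85 mm and grips with 20 to 120 N. Pads are 22 mm wide; open, the fingers measure 114 mm over their backs; the gripper's body (76 mm by 85 mm) begins 54 mm behind the grasp point. The pads swing forward as they close: fully open they stand 13 mm farther back than shut.
Start: joints at [-0.909, 0.385, 0.008, 0, -1.194, -0.259], TCP at [245.01, -574.951, 231.312] pointing down, gripper open.
Joint ranges: [-3.14, 3.14], [-1.21, 2.06], [-1.07, 1.41], [-3.16, 2.05], [-2.99, -0.16], [-3.1, 3.1]. Speed limits (rad/s): [2.79, 2.79, 3.14, 3.14, 3.14, 3.14].

## Interface

Orientations are given as a unit quaternion [x, y, z, w].
In Python, from bench import arm gives the robot as it stands.
- The arm moves only by the tool servo_tool, never from a script. Its argument "rows" is a list that holds one entry, the list of rows, each a list of 7 numbers: the finger opening in mm, from 0 to 85.4, then the shift along the tool's x, y, z in mm, then the turn, a rotation vector about the tool's x, y, z in rad. A call has 1 to 10 rows; each row is the pose to reach, as a shift and turn from the pose commanded when the call began, along the tool's axes at that moment; what a row does not reach only later rows make up. A row lasts 1/8 s, in which the tool goes at most 62.5 mm and 10.7 degrees, less where a joint would pass 70% of its speed; a pose out of reach is approached as far as the arm can. A call with a gripper value outside its range is refused whole. The fingers move at their own pace and stop on an object; the grip force is fixed at half the most. Time passes only in rows, so rows that repeat a pose let the fingers close. It gives the time, the measured TCP pose, the force, the opening and the grip force at its end, in the units of the state.
- arm.read_state(): the state, without advancing time (a new reading comes with each control period).
- arm.get_image(name): name is "scene" or "top" or "wrist"; returns the picture (420x560x3 uint8, red, green, blue); there is no depth.
- arm.camera_params(name): a dict with "intrinsics" (3x3 intrinsics, pixels), "D" ([k1, k2, p1, p2, k3] as OpenCV has them; the pictures are not rectified), "R" (3x3) and "t" (3): a world point X has camera coordinates R X + t. Camera axes: x right, y down, z forward; pixel columns grow to the right and rows downward; lengths in mm; the calibration is good to about 2 mm. A picture is of the moment at which its call begins: read the wrist's pose just before it. camera_params takes no time and is no camera call; for the wrist camera it gives the pose at the moment of the call.
- arm.job_done(): hands the job in; it is judged then, once.
The state is a dict: "clock": time; "joints": joint angles; "joint_vel": joint speeds; "joint_efforts": joint torques, N m; "position": TCP position; "ee_rot": TCP orientation; "contact_force": force on the tool from outside, world axes, zero at the start; "wrist_torque": the same for the moment, N m; "gripper_width": finger opening in mm; "grasp_force": force on a finger pad.
Only numpy, scipy, OpenCV 4.12 (cv2) and the standard library are available. Lean on these libraries where they do the work, as an engineer would, in place of code of your own. Each camera call takes 0.05 s, during which the arm holds its last target. There are 200 camera calls.

## Working session

There is one attempt and no reset: what is moved stays moved. The work goes in short steps, Python scripts to look and compute and a tool call to move; the robot and the scene stay as the last step left them, time stands still between calls to the robot, and variables do not carry over. Pictures are saved under pics/ and viewed, at most 14 in all, crops included, and the job is handed in when it is done.

Besides the shell and the picture viewer there is one more tool, called after ">>>" as name([rows], argument=value, ...), one row to a line, values as JSON. servo_tool: Moves the arm, as the interface text tells. Its arguments: {"type":"object","properties":{"rows":{"type":"array"}},"required":["rows"]}

```bash
mkdir -p pics; ls
python3 - <<'E'
from bench import arm
import cv2
s=arm.read_state();print(s)
for n in("top","scene"):
    im=arm.get_image(n);cv2.imwrite(f"pics/{n}0.png",cv2.resize(im[:,:,::-1],(800,600),interpolation=cv2.INTER_CUBIC))
    print(n,arm.camera_params(n))
E
```

```text
pics
{'clock': 0.0, 'joints': array([-9.09396471e-01,  3.85550090e-01,  6.58684088e-03, -5.17072493e-04,
       -1.19397272e+00, -2.58634388e-01]), 'joint_vel': array([ 0.00015763, -0.0011157 ,  0.00136413, -0.00076724,  0.00024042,
       -0.00247635]), 'joint_efforts': array([-1.38270592e-03, -3.92283690e+01,  1.88409519e+01,  4.18638870e+00,
       -4.48261257e-03,  2.43156143e-05]), 'position': array([ 244.78254276, -574.42227836,  230.20753877]), 'ee_rot': array([-1.99930728e-01,  9.79809421e-01,  1.06528834e-03, -2.59645630e-04]), 'contact_force': array([-0.42649175,  0.23858413,  0.60793712]), 'wrist_torque': array([-0.0154666 , -0.00468842,  0.02748649]), 'grasp_force': 0.0, 'gripper_width': 85.30878620572773}
top {'intrinsics': array([[455.44543973,   0.        , 285.5284705 ],
       [  0.        , 455.44543973, 203.689594  ],
       [  0.        ,   0.        ,   1.        ]]), 'D': array([0.00386854, 0.        , 0.        , 0.        , 0.        ]), 'R': array([[-0.01057487, -0.99994106,  0.00245895],
       [-0.99716734,  0.01036234, -0.07449778],
       [ 0.07446791, -0.00323979, -0.99721815]]), 't': array([  47.46641042,  506.76365769, 1253.65821195])}
scene {'intrinsics': array([[443.68164814,   0.        , 278.84646369],
       [  0.        , 443.68164814, 210.51392746],
       [  0.        ,   0.        ,   1.        ]]), 'D': array([-0.07667141,  0.        ,  0.        ,  0.        ,  0.        ]), 'R': array([[-0.62555319,  0.78006348, -0.01357091],
       [ 0.5109508 ,  0.39647562, -0.76271644],
       [-0.58958671, -0.48405377, -0.64659065]]), 't': array([ 293.53078358, -231.07233792, 1582.23002506])}
```

View pics/top0.png

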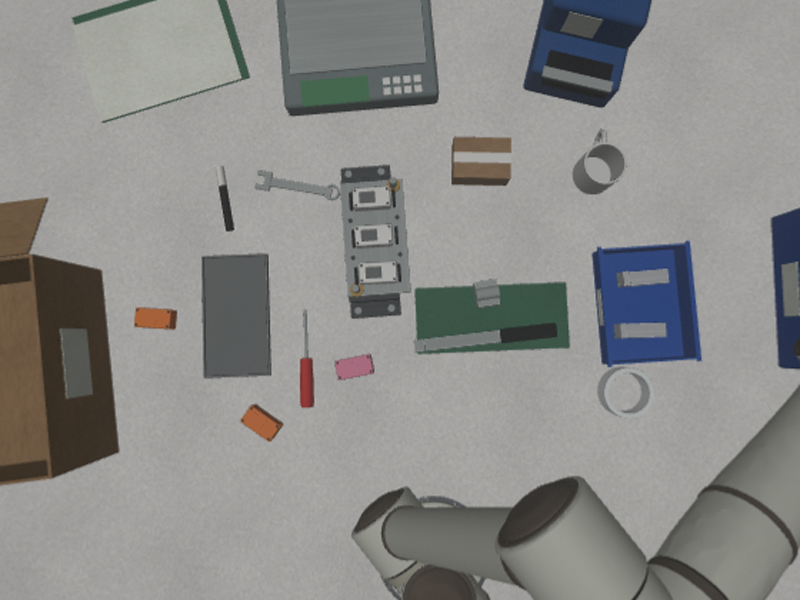

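View pics/scene0.png

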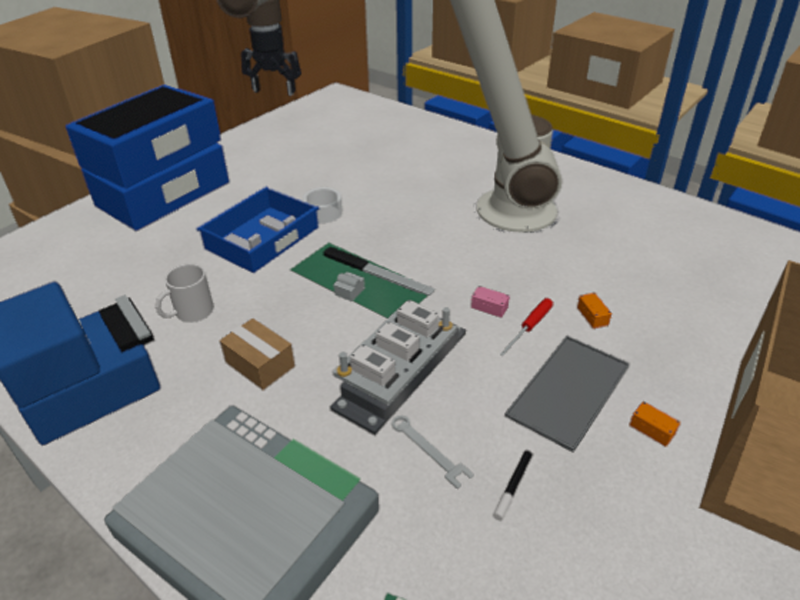

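```bash
cat > h.py <<'E'
import numpy as np, cv2
from bench import arm
from scipy.spatial.transform import Rotation as Ro
def unproj(P,uv,z):
    "pixels (native) -> world point on plane z"
    uv=np.array(uv,float).reshape(-1,1,2)
    n=cv2.undistortPoints(uv,P["intrinsics"],P["D"]).reshape(-1,2)
    R,t=P["R"],P["t"];C=-R.T@t
    out=[]
    for a in n:
        d=R.T@np.array([a[0],a[1],1]);out.append(C+d*(z-C[2])/d[2])
    return np.array(out)
def proj(P,X):
    return cv2.projectPoints(np.array(X,float).reshape(-1,1,3),cv2.Rodrigues(P["R"])[0],P["t"],P["intrinsics"],P["D"])[0].reshape(-1,2)
E
python3 - <<'E'
from h import *
P=arm.camera_params("top")
for n,uv,z in [("flTop",(366,172),14),("flBot",(375,305),14),("pilTop",(394,184),94),("pilBot",(356,290),94),
 ("hs1",(372,197),87),("hs2",(373,235),87),("hs3",(378,272),87),("trayTL",(203,255),10),("trayTR",(268,254),10),("trayBL",(205,377),10),("trayBR",(271,376),10),
 ("matTL",(415,289),3),("matTR",(566,282),3),("matBL",(417,353),3),("matBR",(569,348),3),("tip",(416,347),7),("handleend",(557,330),10),("fulc",(488,292),30),
 ("binTL",(596,248),60),("binTR",(690,243),60),("binBL",(604,364),60),("binBR",(700,360),60),("stripAL",(618,279),14),("stripAR",(668,276),30),("stripBL",(614,331),14),("stripBR",(665,330),30)]:
    print(n,unproj(P,np.array(uv)*.7,z)[0].round(0))
im=cv2.imread("pics/top0.png")
E
python3 - <<'E'
from h import *
im=arm.get_image("top")[:,:,::-1]
c=im[105:270,225:500]
cv2.imwrite("pics/crop1.png",cv2.resize(c,(800,480),interpolation=cv2.INTER_CUBIC))
E
```

```text
flTop [746. 123.  14.]
flBot [481. 107.  14.]
pilTop [702.  66.  94.]
pilBot [504. 138.  94.]
hs1 [679. 108.  87.]
hs2 [607. 106.  87.]
hs3 [538.  97.  87.]
trayTL [583. 446.  10.]
trayTR [584. 318.  10.]
trayBL [344. 439.  10.]
trayBR [345. 311.  10.]
matTL [512.  28.   3.]
matTR [ 523. -272.    3.]
matBL [386.  25.   3.]
matBR [ 393. -274.    3.]
tip [398.  27.   7.]
handleend [ 428. -249.   10.]
fulc [ 503. -113.   30.]
binTL [ 582. -316.   60.]
binTR [ 590. -496.   60.]
binBL [ 363. -324.   60.]
binBR [ 368. -505.   60.]
stripAL [ 527. -371.   14.]
stripAR [ 530. -463.   30.]
stripBL [ 425. -360.   14.]
stripBR [ 426. -453.   30.]
```

View pics/crop1.png

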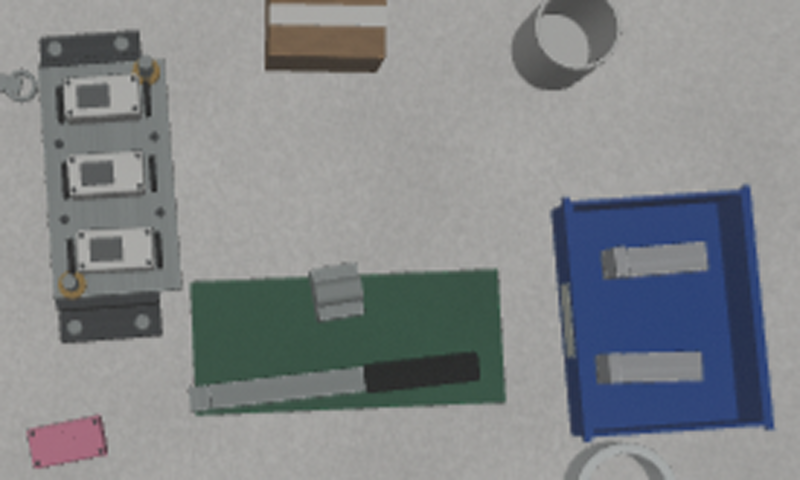

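>>> servo_tool([
  [[85, -407, 340, -48, 0, 0, -1.227], [85, -407, 340, -48, 0, 0, -1.227], [85, -407, 340, -48, 0, 0, -1.227], [85, -407, 340, -48, 0, 0, -1.227], [85, -407, 340, -48, 0, 0, -1.227], [85, -407, 340, -48, 0, 0, -1.227], [85, -407, 340, -48, 0, 0, -1.227], [85, -407, 340, -48, 0, 0, -1.227], [85, -407, 340, -48, 0, 0, -1.227], [85, -407, 340, -48, 0, 0, -1.227]],
])

```text
clock: 1.4
position: [486.9, -100.8, 279.1]
ee_rot: [0.729, -0.685, -0.0, 0.0]
contact_force: [-0.4, 0.6, -0.4]
gripper_width: 84.7
grasp_force: 0.0
```

```bash
cat >> h.py <<'E'
def snap(name):
    import pickle
    P=arm.camera_params("wrist");im=arm.get_image("wrist")
    cv2.imwrite(f"pics/{name}.png",cv2.resize(im[:,:,::-1],(784,588),interpolation=cv2.INTER_CUBIC))
    pickle.dump(P,open(f"pics/{name}.pkl","wb"));return P
def W(name,uvz):
    "picture pixels (x1.4) + height -> world"
    import pickle
    P=pickle.load(open(f"pics/{name}.pkl","rb"))
    for u,v,z in uvz: print((u,v),z,unproj(P,[(u/1.4,v/1.4)],z)[0].round(1))
E
python3 -c "
from h import *
P=snap('w1');print(-P['R'].T@P['t'],P['R'],P['intrinsics'])"
```

```text
[ 491.04451866 -182.34717738  421.93835558] [[-9.98052617e-01 -6.23746637e-02  6.12303565e-04]
 [-5.88667963e-02  9.45079454e-01  3.21495765e-01]
 [-2.06318657e-02  3.20833645e-01 -9.46910819e-01]] [[323.71650976   0.         279.29266935]
 [  0.         323.71650976 208.33226761]
 [  0.           0.           1.        ]]
```

View pics/w1.png

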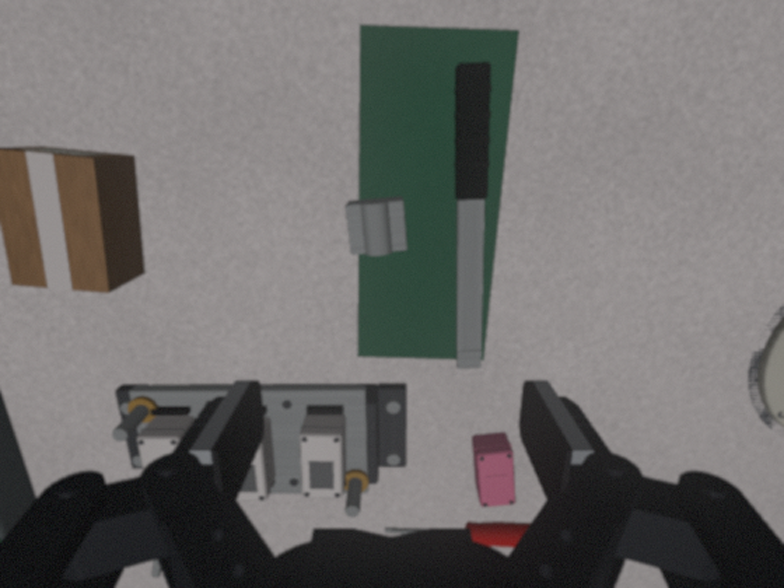

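>>> servo_tool([
  [[60, -194, -115, -20, 0, 0, 0], [60, -194, -115, -20, 0, 0, 0], [60, -194, -115, -20, 0, 0, 0], [60, -194, -115, -20, 0, 0, 0], [60, -194, -115, -20, 0, 0, 0], [60, -194, -115, -20, 0, 0, 0]],
])

```text
clock: 2.2
position: [589.0, 96.4, 298.9]
ee_rot: [0.727, -0.686, -0.0, 0.001]
contact_force: [-0.2, -1.0, -0.1]
gripper_width: 59.6
grasp_force: 0.0
```

```bash
python3 -c "
from h import *
P=snap('w2');print(arm.read_state()['position'],-P['R'].T@P['t'])"
```

```text
[588.95543805  96.16043018 299.13997824] [592.94128368  14.94094659 441.72764352]
```

View pics/w2.png

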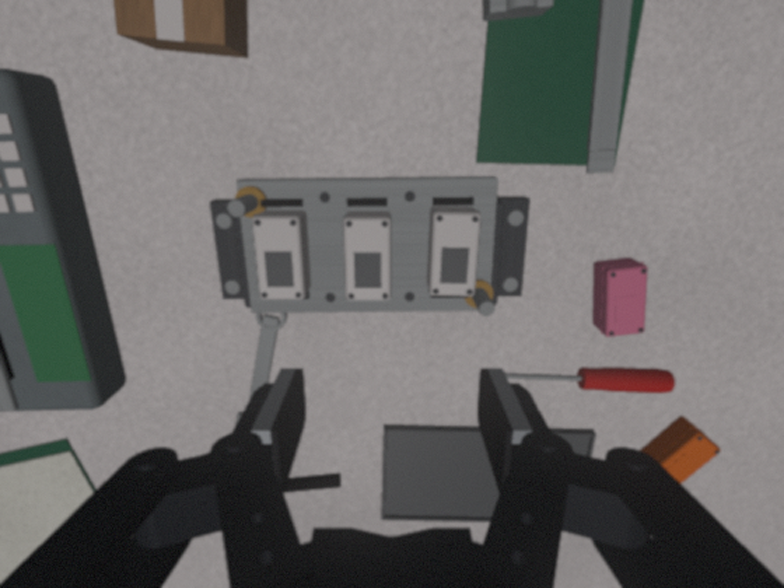

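```bash
python3 -c "
from h import *
print('plate');W('w2',[(238,180,52),(496,177,52),(497,310,52),(248,310,52)])
print('pillars');W('w2',[(236,208,94),(487,308,94)])
print('H');W('w2',[(252,218,87),(300,214,87),(306,298,87),(260,298,87),(279,257,87),(345,215,87),(389,214,87),(390,299,87),(347,299,87),(433,212,87),(478,212,87),(477,296,87),(431,294,87)])
print('tray');W('w2',[(385,426,10),(593,430,10),(383,517,10)])
print('bar');W('w1',[(457,364,10),(480,364,10),(458,200,11),(487,198,11),(456,64,16),(490,64,16)])
print('ful crest');W('w1',[(376,202,43),(377,255,43)])
print('ful flat tops z33');W('w1',[(347,203,33),(404,200,33),(407,249,33),(353,254,33)])
"
```

```text
plate
(238, 180) 52 [718.1  55.5  52. ]
(496, 177) 52 [502.9  40.7  52. ]
(497, 310) 52 [486.2 159.   52. ]
(248, 310) 52 [714.9 171.9  52. ]
pillars
(236, 208) 94 [707.2  72.1  94. ]
(487, 308) 94 [506.2 142.2  94. ]
H
(252, 218) 87 [697.5  80.3  87. ]
(300, 214) 87 [660.  75.  87.]
(306, 298) 87 [655.5 144.4  87. ]
(260, 298) 87 [693.6 146.6  87. ]
(279, 257) 87 [677.1 110.6  87. ]
(345, 215) 87 [624.9  73.8  87. ]
(389, 214) 87 [590.7  71.   87. ]
(390, 299) 87 [585.9 141.3  87. ]
(347, 299) 87 [621.6 143.4  87. ]
(433, 212) 87 [556.5  67.5  87. ]
(478, 212) 87 [521.5  65.5  87. ]
(477, 296) 87 [514.  134.6  87. ]
(431, 294) 87 [552.2 135.   87. ]
tray
(385, 426) 10 [581.4 319.5  10. ]
(593, 430) 10 [348.5 311.4  10. ]
(383, 517) 10 [577.  448.2  10. ]
bar
(457, 364) 10 [410.4  30.4  10. ]
(480, 364) 10 [387.1  29.   10. ]
(458, 200) 11 [ 427.6 -133.4   11. ]
(487, 198) 11 [ 401.9 -136.7   11. ]
(456, 64) 16 [ 442.  -241.7   16. ]
(490, 64) 16 [ 414.6 -243.4   16. ]
ful crest
(376, 202) 43 [ 500.1 -131.4   43. ]
(377, 255) 43 [496.9 -86.4  43. ]
ful flat tops z33
(347, 203) 33 [ 524.8 -127.6   33. ]
(404, 200) 33 [ 476.7 -133.2   33. ]
(407, 249) 33 [471.  -90.9  33. ]
(353, 254) 33 [518.2 -83.5  33. ]
```

```bash
cat >> h.py <<'E'
def sh(wps,p=None,q=None):
    "world waypoints -> tool shifts from the present pose (or from p)"
    s=arm.read_state();R=Ro.from_quat(s["ee_rot"] if q is None else q)
    p=s["position"] if p is None else np.array(p,float)
    print("pos",s["position"].round(1),"t",round(float(s["clock"]),2))
    for w in wps: print(w,R.inv().apply(np.array(w,float)-p).round(1))
E
python3 -c "
from h import *
sh([(677,111.5,115),(677,111.5,60)])
print('B');sh([(677,111.5,130),(530,381,130),(530,381,12.5)],p=(677,111.5,60))
print('C');sh([(606,107.5,150),(606,107.5,60)],p=(530,381,12.5))
print('D');sh([(606,107.5,130),(464,379,130),(464,379,12.5)],p=(606,107.5,60))
print('E');sh([(536,101,150),(536,101,60)],p=(464,379,12.5))
print('F');sh([(536,101,130),(398,377,130),(398,377,12.5)],p=(536,101,60))
"
```

```text
pos [589.   96.2 299.1] t 2.25
(677, 111.5, 115) [-10.3 -88.9 184.1]
(677, 111.5, 60) [-10.4 -89.  239.1]
B
pos [589.   96.2 299.1] t 2.25
(677, 111.5, 130) [  0.    0.1 -70. ]
(530, 381, 130) [-277.4  131.4  -70. ]
(530, 381, 12.5) [-277.5  131.3   47.5]
C
pos [589.   96.2 299.1] t 2.25
(606, 107.5, 150) [ 277.4  -60.1 -137.5]
(606, 107.5, 60) [277.4 -60.2 -47.5]
D
pos [589.   96.2 299.1] t 2.25
(606, 107.5, 130) [  0.    0.1 -70. ]
(464, 379, 130) [-279.2  126.3  -70. ]
(464, 379, 12.5) [-279.2  126.2   47.5]
E
pos [589.   96.2 299.1] t 2.25
(536, 101, 150) [ 281.7  -55.9 -137.5]
(536, 101, 60) [281.7 -55.9 -47.5]
F
pos [589.   96.2 299.1] t 2.25
(536, 101, 130) [  0.    0.1 -70. ]
(398, 377, 130) [-283.4  122.   -70. ]
(398, 377, 12.5) [-283.5  121.9   47.5]
```

>>> servo_tool([
  [[54, -10, -89, 150, 0, 0, 0], [54, -10, -89, 184, 0, 0, 0], [54, -10, -89, 184, 0, 0, 0], [54, -10, -89, 184, 0, 0, 0], [54, -10, -89, 215, 0, 0, 0], [54, -10, -89, 239, 0, 0, 0], [54, -10, -89, 239, 0, 0, 0], [20, -10, -89, 239, 0, 0, 0], [20, -10, -89, 239, 0, 0, 0], [20, -10, -89, 239, 0, 0, 0]],
])

```text
clock: 3.5
position: [679.2, 113.2, 63.3]
ee_rot: [0.728, -0.686, 0.001, -0.002]
contact_force: [0.5, -1.2, 6.2]
gripper_width: 37.2
grasp_force: 61.6
```

>>> servo_tool([
  [[20, 0, 0, -35, 0, 0, 0], [20, 0, 0, -75, 0, 0, 0], [20, -55, 26, -75, 0, 0, 0], [20, -110, 52, -75, 0, 0, 0], [20, -165, 78, -75, 0, 0, 0], [20, -220, 104, -75, 0, 0, 0], [20, -277, 131, -75, 0, 0, 0], [20, -277, 131, -40, 0, 0, 0], [20, -277, 131, 0, 0, 0, 0], [20, -277, 131, 25, 0, 0, 0]],
])

```text
clock: 4.75
position: [529.4, 381.4, 33.4]
ee_rot: [0.728, -0.686, -0.0, 0.001]
contact_force: [-0.9, 0.4, -1.3]
gripper_width: 37.1
grasp_force: 60.8
```

>>> servo_tool([
  [[20, 0, 0, 12, 0, 0, 0], [20, 0, 0, 20, 0, 0, 0], [20, 0, 0, 22, 0, 0, 0], [20, 0, 0, 22, 0, 0, 0], [48, 0, 0, 22, 0, 0, 0], [48, 0, 0, 22, 0, 0, 0], [48, 0, 0, 22, 0, 0, 0], [48, 0, 0, -30, 0, 0, 0], [48, 0, 0, -85, 0, 0, 0], [48, 0, 0, -115, 0, 0, 0]],
])

```text
clock: 6.0
position: [531.7, 382.7, 153.9]
ee_rot: [0.728, -0.686, 0.0, -0.002]
contact_force: [-0.3, -0.1, 0.2]
gripper_width: 48.1
grasp_force: 0.0
```

Now the middle housing and the last one.

```bash
python3 -c "
from h import *
sh([(606,107.5,155),(606,107.5,115),(606,107.5,61)])
"
```

```text
pos [531.7 382.7 153.9] t 6.0
(606, 107.5, 155) [279.1 -57.9  -1.8]
(606, 107.5, 115) [279.3 -57.7  38.2]
(606, 107.5, 61) [279.4 -57.5  92.2]
```

>>> servo_tool([
  [[54, 56, -11, 0, 0, 0, 0], [54, 112, -23, 0, 0, 0, 0], [54, 168, -34, 0, 0, 0, 0], [54, 224, -46, 0, 0, 0, 0], [54, 279, -58, 10, 0, 0, 0], [54, 279, -58, 40, 0, 0, 0], [54, 279, -58, 60, 0, 0, 0], [54, 279, -58, 80, 0, 0, 0], [54, 279, -58, 92, 0, 0, 0], [54, 279, -58, 92, 0, 0, 0]],
])

```text
clock: 7.25
position: [604.6, 106.6, 57.5]
ee_rot: [0.728, -0.686, -0.0, 0.001]
contact_force: [-0.4, 0.5, -0.1]
gripper_width: 53.8
grasp_force: 0.0
```

>>> servo_tool([
  [[20, 0, 0, 0, 0, 0, 0], [20, 0, 0, 0, 0, 0, 0], [20, 0, 0, 0, 0, 0, 0], [20, 0, 0, -35, 0, 0, 0], [20, 0, 0, -75, 0, 0, 0]],
])

```text
clock: 7.88
position: [604.0, 106.4, 133.1]
ee_rot: [0.728, -0.686, -0.001, 0.001]
contact_force: [0.1, 0.5, -1.0]
gripper_width: 37.3
grasp_force: 60.6
```

```bash
python3 -c "
from h import *
sh([(464,379,135),(464,379,18)])
"
```

```text
pos [604.  106.4 133.1] t 7.88
(464, 379, 135) [-280.3  123.8   -1.8]
(464, 379, 18) [-280.4  123.4  115.2]
```

>>> servo_tool([
  [[20, -56, 25, 0, 0, 0, 0], [20, -112, 50, 0, 0, 0, 0], [20, -168, 74, 0, 0, 0, 0], [20, -224, 99, 0, 0, 0, 0], [20, -280, 124, 0, 0, 0, 0], [20, -280, 124, 40, 0, 0, 0], [20, -280, 124, 80, 0, 0, 0], [20, -280, 124, 100, 0, 0, 0], [20, -280, 124, 115, 0, 0, 0], [20, -280, 124, 121, 0, 0, 0]],
])

```text
clock: 9.12
position: [464.6, 378.6, 11.5]
ee_rot: [0.728, -0.686, 0.0, 0.001]
contact_force: [-0.4, -0.2, -1.3]
gripper_width: 37.2
grasp_force: 60.7
```

>>> servo_tool([
  [[20, 0, 0, 1, 0, 0, 0], [20, 0, 0, 1, 0, 0, 0], [48, 0, 0, 1, 0, 0, 0], [48, 0, 0, 1, 0, 0, 0], [48, 0, 0, 1, 0, 0, 0], [48, 0, 0, -50, 0, 0, 0], [48, 0, 0, -100, 0, 0, 0], [48, 0, 0, -140, 0, 0, 0], [48, 0, 0, -140, 0, 0, 0]],
])

```text
clock: 10.25
position: [466.3, 380.7, 156.7]
ee_rot: [0.728, -0.686, -0.0, -0.004]
contact_force: [0.9, -0.7, -0.1]
gripper_width: 48.3
grasp_force: 0.0
```

```bash
python3 -c "
from h import *
sh([(535.5,101,155),(535.5,101,115),(535.5,101,61)])
"
```

```text
pos [466.3 380.7 156.7] t 10.25
(535.5, 101, 155) [ 2.834e+02 -5.240e+01  2.000e-01]
(535.5, 101, 115) [283.6 -52.2  40.2]
(535.5, 101, 61) [284.  -51.8  94.2]
```

>>> servo_tool([
  [[54, 56, -11, 0, 0, 0, 0], [54, 112, -22, 0, 0, 0, 0], [54, 168, -32, 0, 0, 0, 0], [54, 226, -43, 0, 0, 0, 0], [54, 284, -54, 10, 0, 0, 0], [54, 284, -54, 40, 0, 0, 0], [54, 284, -54, 60, 0, 0, 0], [54, 284, -54, 80, 0, 0, 0], [54, 284, -54, 91, 0, 0, 0], [54, 284, -54, 91, 0, 0, 0]],
])

```text
clock: 11.5
position: [534.7, 98.3, 60.3]
ee_rot: [0.728, -0.686, -0.0, 0.001]
contact_force: [-0.3, -0.0, 0.2]
gripper_width: 54.1
grasp_force: 0.0
```

>>> servo_tool([
  [[20, 0, 0, 0, 0, 0, 0], [20, 0, 0, 0, 0, 0, 0], [20, 0, 0, 0, 0, 0, 0], [20, 0, 0, -35, 0, 0, 0], [20, 0, 0, -75, 0, 0, 0]],
])

```text
clock: 12.12
position: [534.5, 98.3, 136.3]
ee_rot: [0.728, -0.686, -0.001, 0.001]
contact_force: [1.1, 0.6, -1.0]
gripper_width: 37.1
grasp_force: 60.4
```

```bash
python3 -c "
from h import *
sh([(398,377,135),(398,377,18)])
"
```

```text
pos [534.5  98.3 136.3] t 12.12
(398, 377, 135) [-286.2  119.9    1.4]
(398, 377, 18) [-286.3  119.6  118.4]
```

>>> servo_tool([
  [[20, -57, 24, 0, 0, 0, 0], [20, -114, 48, 0, 0, 0, 0], [20, -171, 72, 0, 0, 0, 0], [20, -228, 96, 0, 0, 0, 0], [20, -286, 120, 0, 0, 0, 0], [20, -286, 120, 40, 0, 0, 0], [20, -286, 120, 80, 0, 0, 0], [20, -286, 120, 100, 0, 0, 0], [20, -286, 120, 115, 0, 0, 0], [20, -286, 120, 121, 0, 0, 0]],
])

```text
clock: 13.38
position: [398.6, 376.8, 14.6]
ee_rot: [0.728, -0.686, 0.0, 0.0]
contact_force: [-0.6, -0.7, -1.3]
gripper_width: 36.8
grasp_force: 60.5
```

>>> servo_tool([
  [[20, 0, 0, 1, 0, 0, 0], [20, 0, 0, 1, 0, 0, 0], [48, 0, 0, 1, 0, 0, 0], [48, 0, 0, 1, 0, 0, 0], [48, 0, 0, 1, 0, 0, 0], [48, 0, 0, -50, 0, 0, 0], [48, 0, 0, -100, 0, 0, 0], [48, 0, 0, -150, 0, 0, 0], [48, 0, 0, -150, 0, 0, 0], [60, 0, 0, -150, 0, 0, 0]],
])

```text
clock: 14.62
position: [398.3, 376.6, 165.1]
ee_rot: [0.728, -0.686, -0.0, 0.0]
contact_force: [0.4, -0.6, 0.7]
gripper_width: 60.0
grasp_force: 0.0
```

```bash
python3 -c "
from h import *
sh([(490,-20,200)])
"
```

```text
pos [398.3 376.6 165.1] t 14.62
(490, -20, 200) [401.3 -68.2 -35. ]
```

>>> servo_tool([
  [[62, 491, -71, -35, 0, 0, 1.508], [62, 491, -71, -35, 0, 0, 1.508], [62, 491, -71, -35, 0, 0, 1.508], [62, 491, -71, -35, 0, 0, 1.508], [62, 491, -71, -35, 0, 0, 1.508], [62, 491, -71, -35, 0, 0, 1.508], [62, 491, -71, -35, 0, 0, 1.508], [62, 491, -71, -35, 0, 0, 1.508], [62, 491, -71, -35, 0, 0, 1.508], [62, 491, -71, -35, 0, 0, 1.508]],
])

```text
clock: 15.88
position: [497.6, -109.0, 198.7]
ee_rot: [-0.061, 0.998, 0.0, -0.002]
contact_force: [0.2, -0.2, -0.4]
gripper_width: 61.8
grasp_force: 0.0
```

```bash
python3 -c "
from h import *
P=snap('w3');s=arm.read_state();print(s['position'],s['ee_rot'],s['joints'])
im=arm.get_image('top')[:,:,::-1]
w=cv2.imread('pics/w3.png')
a=cv2.resize(w,(400,300));b=cv2.resize(im[150:300,130:330],(400,300))
cv2.imwrite('pics/m1.png',np.hstack([a,b]))"
```

```text
[ 497.80658073 -108.35748468  199.07749867] [-6.14084987e-02  9.98111805e-01  1.24225682e-04 -1.34401940e-03] [ 1.04498168e-01  2.17563929e-01 -3.18256755e-01 -4.22552768e-04
 -1.03765054e+00 -1.55218482e+00]
```

View pics/m1.png

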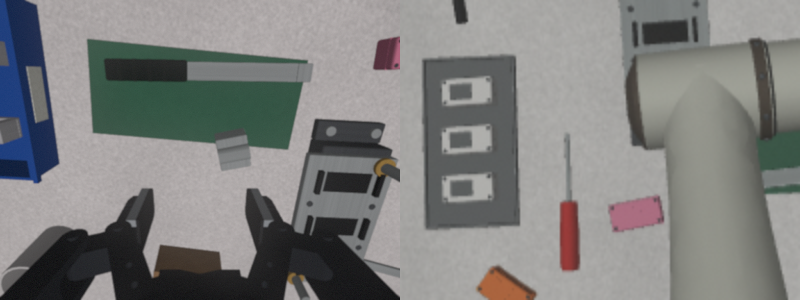

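```bash
python3 -c "
from h import *
im=cv2.imread('pics/w3.png')
W('w3',[(1.96*232,1.96*148,40),(1.96*216,1.96*142,40),(1.96*248,1.96*138,40)])
cv2.imwrite('pics/c3.png',cv2.resize(im[230:350,400:520],(480,480),interpolation=cv2.INTER_CUBIC))"
```

```text
(454.71999999999997, 290.08) 40 [508.8 -61.4  40. ]
(423.36, 278.32) 40 [503.  -84.4  40. ]
(486.08, 270.48) 40 [492.1 -42.2  40. ]
```

View pics/c3.png

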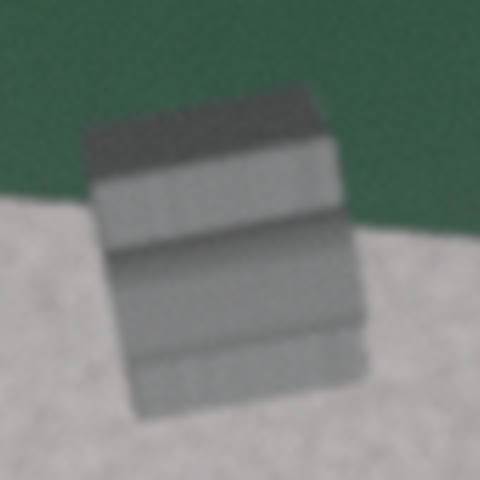

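```bash
python3 -c "
from h import *
import pickle
P=pickle.load(open('pics/w3.pkl','rb'))
c=[(92,182),(333,137),(368,380),(137,418)]
X=unproj(P,[((400+u/4)/1.4,(230+v/4)/1.4) for u,v in c],33);print(X.round(1),X.mean(0))
a=X[1]-X[0];b=X[2]-X[3];print(np.hypot(*a[:2]),np.hypot(*b[:2]),np.arctan2(a[1],a[0]),np.arctan2(b[1],b[0]))
c=X.mean(0);sh([(c[0],c[1],100),(c[0],c[1],14)])
"
```

```text
[[503.  -84.2  33. ]
 [489.6 -43.3  33. ]
 [534.5 -28.3  33. ]
 [547.2 -69.4  33. ]] [518.5538376  -56.30898382  33.        ]
43.047982512208996 42.99801245717661 1.8851515551949596 1.870720296262608
pos [ 498.  -107.9  199.4] t 15.97
(np.float64(518.5538376022689), np.float64(-56.3089838205292), 100) [-27.   48.7  99.4]
(np.float64(518.5538376022689), np.float64(-56.3089838205292), 14) [-27.1  48.6 185.4]
```

>>> servo_tool([
  [[64, -27, 49, 50, 0, 0, -0.184], [64, -27, 49, 100, 0, 0, -0.184], [64, -27, 49, 130, 0, 0, -0.184], [64, -27, 49, 160, 0, 0, -0.184], [64, -27, 49, 180, 0, 0, -0.184], [64, -27, 49, 185, 0, 0, -0.184], [64, -27, 49, 185, 0, 0, -0.184], [20, -27, 49, 185, 0, 0, -0.184], [20, -27, 49, 185, 0, 0, -0.184], [20, -27, 49, 185, 0, 0, -0.184]],
])

```text
clock: 17.23
position: [521.0, -56.6, 16.8]
ee_rot: [-0.153, 0.988, 0.0, 0.002]
contact_force: [0.5, 1.6, 5.6]
gripper_width: 42.7
grasp_force: 61.7
```

>>> servo_tool([
  [[20, 0, 0, 0, 0, 0, 0], [20, 0, 0, -30, 0, 0, 0], [20, 0, 0, -80, 0, 0, 0], [20, 0, 0, -80, 0, 0, 0]],
])

```text
clock: 17.73
position: [521.2, -56.8, 98.2]
ee_rot: [-0.152, 0.988, 0.0, 0.004]
contact_force: [0.3, 0.6, -5.4]
gripper_width: 42.8
grasp_force: 63.6
```

```bash
python3 -c "
from h import *
P=snap('w4');s=arm.read_state();print(s)"
```

```text
{'clock': 17.775, 'joints': array([ 2.01327557e-01,  3.55916318e-01, -4.23421232e-01, -1.29385457e-03,
       -7.90012772e-01, -1.46648903e+00]), 'joint_vel': array([-0.00014493,  0.04240503, -0.05300848, -0.0183699 , -0.00630824,
        0.00037845]), 'joint_efforts': array([ 5.10752283e-02, -3.76973534e+01,  1.72378099e+01,  4.17640194e+00,
        9.31585184e-02,  5.95745460e-04]), 'position': array([519.04249488, -56.88209768,  95.80516074]), 'ee_rot': array([-1.51773557e-01,  9.88414920e-01,  4.94399950e-04,  6.99851267e-04]), 'contact_force': array([-0.52612271,  0.61944962, -6.86063023]), 'wrist_torque': array([-0.04618498,  0.13497432, -0.01378474]), 'grasp_force': 63.55362385511398, 'gripper_width': 42.96816721285729}
```

>>> servo_tool([
  [[20, -30, 10, 0, 0, 0, -0.17], [20, -60, 20, 0, 0, 0, -0.34], [20, -90, 26, 0, 0, 0, -0.51], [20, -109, 33, 0, 0, 0, -0.68], [20, -109, 33, 0, 0, 0, -0.85], [20, -109, 33, 0, 0, 0, -1.02], [20, -109, 33, 0, 0, 0, -1.18], [20, -109, 33, 0, 0, 0, -1.335], [20, -109, 33, 30, 0, 0, -1.335], [20, -109, 33, 50, 0, 0, -1.335]],
])

```text
clock: 19.02
position: [609.8, 6.7, 40.7]
ee_rot: [0.731, -0.683, -0.003, 0.003]
contact_force: [-0.5, 0.3, -5.2]
gripper_width: 42.7
grasp_force: 63.3
```

>>> servo_tool([
  [[20, 0, 0, 20, 0, 0, 0], [20, 0, 0, 20, 0, 0, 0], [20, 0, 0, 20, 0, 0, 0]],
])

```text
clock: 19.4
position: [612.9, 7.1, 24.5]
ee_rot: [0.731, -0.682, -0.0, 0.001]
contact_force: [-0.1, -0.1, -4.8]
gripper_width: 43.0
grasp_force: 63.3
```

```bash
python3 -c "
from h import *
P=snap('w5');s=arm.read_state();print(s['position'],s['ee_rot'],s['contact_force']);sh([(613.4,7.2,13)])"
```

```text
[613.46036488   7.24899685  25.28357916] [ 7.31434836e-01 -6.81911336e-01 -1.71836960e-05  9.92711977e-05] [-0.04429611  0.18011704 -4.61541352]
pos [613.5   7.2  25.3] t 19.45
(613.4, 7.2, 13) [ 0.   0.1 12.3]
```

View pics/w5.png

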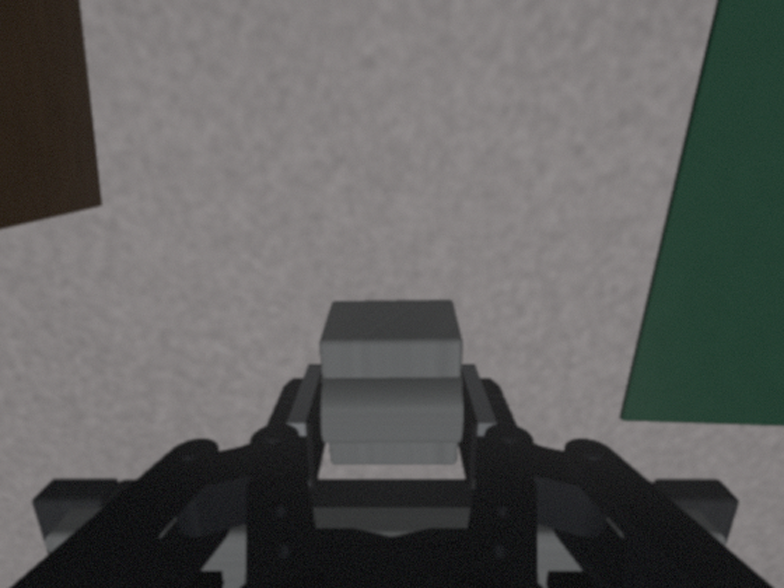

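```bash
python3 -c "
from h import *
W('w5',[(391,380,52),(391,410,52.5),(391,440,52),(391,482,40),(391,506,52),(391,301,12.5),(391,340,42.5),(391,462,42.5)])"
```

```text
(391, 380) 52 [613.   -8.6  52. ]
(391, 410) 52.5 [612.3   1.1  52.5]
(391, 440) 52 [611.6  11.9  52. ]
(391, 482) 40 [609.7  38.   40. ]
(391, 506) 52 [609.9  36.8  52. ]
(391, 301) 12.5 [613.6 -18.4  12.5]
(391, 340) 42.5 [613.6 -16.8  42.5]
(391, 462) 42.5 [610.5  27.6  42.5]
```

```bash
python3 -c "
from h import *
W('w1',[(120,388,52),(370,387,52),(240,384,40),(240,390,52)])
import pickle
P=pickle.load(open('pics/w5.pkl','rb'));print(proj(P,[(610.6,47.1,52),(610.6,47.1,40)])*1.4)
im=cv2.imread('pics/w5.png')[440:588,250:540]
im=np.clip(im.astype(float)*2.5,0,255).astype('uint8')
cv2.imwrite('pics/c5.png',cv2.resize(im,(580*1,296)))"
```

```text
(120, 388) 52 [727.6  52.6  52. ]
(370, 387) 52 [496.6  37.5  52. ]
(240, 384) 40 [620.8  49.   40. ]
(240, 390) 52 [617.  48.  52.]
[[386.51506353 530.99595006]
 [386.75919999 502.91694704]]
```

View pics/c5.png

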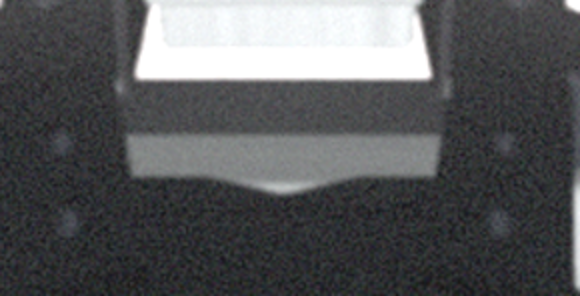

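>>> servo_tool([
  [[20, -2, 0, 6, 0, 0, 0], [20, -2, 0, 11, 0, 0, 0], [20, -2, 0, 12.5, 0, 0, 0], [20, -2, 0, 12.5, 0, 0, 0], [62, -2, 0, 12.5, 0, 0, 0], [62, -2, 0, 12.5, 0, 0, 0], [62, -2, 0, 12.5, 0, 0, 0], [62, -2, 0, -30, 0, 0, 0], [62, -2, 0, -90, 0, 0, 0], [62, -2, 0, -140, 0, 0, 0]],
])

```text
clock: 20.7
position: [613.7, 9.3, 167.5]
ee_rot: [0.732, -0.682, 0.001, -0.0]
contact_force: [0.9, 0.6, 0.1]
gripper_width: 62.1
grasp_force: 0.0
```

```bash
python3 -c "
from h import *
sh([(415,-100,200)])"
```

```text
pos [613.7   9.3 167.5] t 20.7
(415, -100, 200) [ 95.1 205.8 -32.8]
```

>>> servo_tool([
  [[50, 105, 206, -53, 0, 0, 0], [50, 105, 206, -53, 0, 0, 0], [50, 105, 206, -53, 0, 0, 0], [50, 105, 206, -53, 0, 0, 0], [50, 105, 206, -53, 0, 0, 0], [50, 105, 206, -53, 0, 0, 0]],
])

```text
clock: 21.45
position: [415.6, -109.9, 218.6]
ee_rot: [0.731, -0.682, 0.0, -0.0]
contact_force: [0.8, -0.4, -0.9]
gripper_width: 50.0
grasp_force: 0.0
```

```bash
python3 -c "
from h import *
P=snap('w6');s=arm.read_state();print(s['position'],s['ee_rot'])"
```

```text
[ 415.79627613 -109.64770308  218.26475472] [ 7.31490473e-01 -6.81851639e-01  1.30214316e-04 -1.19040447e-04]
```

View pics/w6.png

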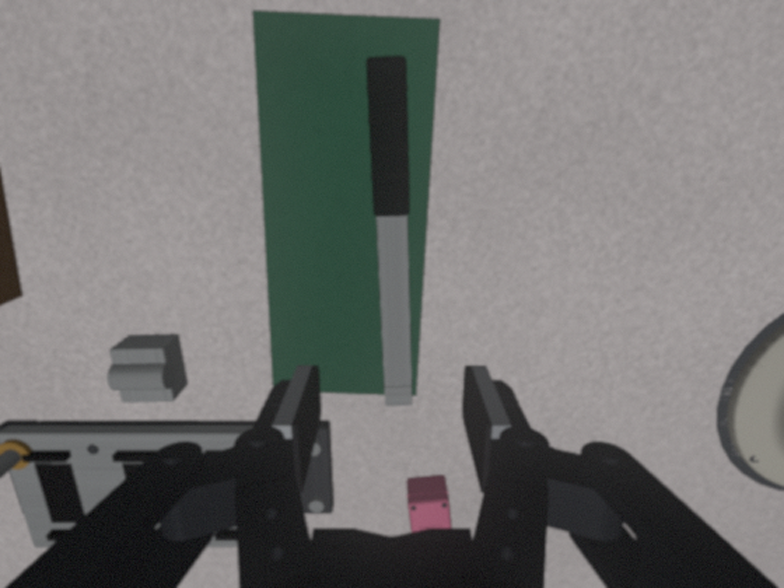

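```bash
python3 -c "
from h import *
W('w6',[(386,404,11),(411,404,11),(376,215,11),(409,215,11),(368,59,16),(405,57,16)])
print('fulc');W('w6',[(112,375,40),(165,374,40),(112,348,30),(164,348,30),(121,400,30),(171,400,30)])
"
```

```text
(386, 404) 11 [409.2  33.   11. ]
(411, 404) 11 [387.   31.5  11. ]
(376, 215) 11 [ 428.  -134.3   11. ]
(409, 215) 11 [ 402.6 -136.1   11. ]
(368, 59) 16 [ 439.7 -241.1   16. ]
(405, 57) 16 [ 414.5 -244.1   16. ]
fulc
(112, 375) 40 [629.7   3.   40. ]
(165, 374) 40 [587.7  -0.8  40. ]
(112, 348) 30 [633.2 -15.7  30. ]
(164, 348) 30 [591.6 -18.6  30. ]
(121, 400) 30 [631.7  32.3  30. ]
(171, 400) 30 [590.   29.5  30. ]
```

```bash
python3 -c "
from h import *
sh([(410.4,-86.5,60),(410.4,-86.5,4)])"
```

```text
pos [ 415.8 -109.6  218.3] t 21.5
(410.4, -86.5, 60) [-23.5   3.8 158.3]
(410.4, -86.5, 4) [-23.5   3.8 214.3]
```

>>> servo_tool([
  [[46, -23.5, 4, 60, 0, 0, -0.035], [46, -23.5, 4, 120, 0, 0, -0.035], [46, -23.5, 4, 170, 0, 0, -0.035], [46, -23.5, 4, 195, 0, 0, -0.035], [46, -23.5, 4, 208, 0, 0, -0.035], [46, -23.5, 4, 214, 0, 0, -0.035], [46, -23.5, 4, 214, 0, 0, -0.035], [5, -23.5, 4, 214, 0, 0, -0.035], [5, -23.5, 4, 214, 0, 0, -0.035], [5, -23.5, 4, 214, 0, 0, -0.035]],
])

```text
clock: 22.75
position: [410.9, -86.4, 5.3]
ee_rot: [0.743, -0.669, 0.001, -0.001]
contact_force: [-0.1, 1.2, 5.4]
gripper_width: 22.1
grasp_force: 59.3
```

>>> servo_tool([
  [[5, 0, 0, 0, 0, 0, 0], [5, 0, 0, 0, 0, 0, 0], [5, 0, 0, -20, 0, 0, 0], [5, 0, 0, -60, 0, 0, 0], [5, 0, 0, -100, 0, 0, 0], [5, 0, 0, -100, 0, 0, 0]],
])

```text
clock: 23.5
position: [410.5, -86.5, 106.3]
ee_rot: [0.743, -0.669, 0.002, -0.002]
contact_force: [0.4, -0.1, -4.5]
gripper_width: 21.4
grasp_force: 59.8
```

```bash
python3 -c "
from h import *
P=snap('w7');s=arm.read_state();print(s['position'],s['ee_rot'],s['contact_force'],s['wrist_torque'],s['joints'])"
```

```text
[408.79112728 -86.63925691 104.48848164] [ 7.42835238e-01 -6.69473970e-01 -3.46300754e-05 -6.41674618e-04] [-0.53684562  0.15549437 -4.34596511] [ 0.06215942  0.1337408  -0.0092984 ] [ 0.18291319  0.18501326 -0.65302414 -0.00125126 -0.73178323 -0.07818757]
```

View pics/w7.png

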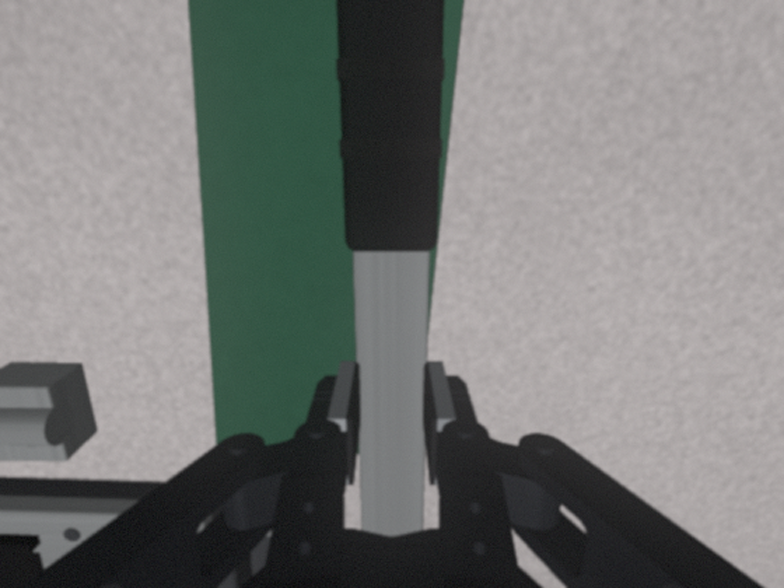

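```bash
python3 -c "
from h import *
W('w7',[(353,250,110),(428,250,110)])
s=arm.read_state();R0=Ro.from_quat(s['ee_rot'])
yaw=0.069;th=np.radians(20)
f=np.array([-np.sin(yaw),np.cos(yaw),0]);u=f*np.cos(th)-np.array([0,0,1])*np.sin(th);n=f*np.sin(th)+np.array([0,0,1])*np.cos(th)
R1=np.column_stack([-u,np.cross(-n,-u),-n]);print((R0.inv()*Ro.from_matrix(R1)).as_rotvec())
sh([(618.4,-77.7,118.2)])
"
```

```text
(353, 250) 110 [ 426.4 -133.3  110. ]
(428, 250) 110 [ 403.  -135.8  110. ]
[-0.00695503  0.34995677  0.03428648]
pos [408.8 -86.6 104.5] t 23.55
(618.4, -77.7, 118.2) [  12.8 -209.4  -13.5]
```

>>> servo_tool([
  [[5, 5, -50, -20, 0, 0.12, 0.034], [5, 10, -100, -30, -0.002, 0.2, 0.034], [5, 13, -155, -30, -0.005, 0.28, 0.034], [5, 13, -209, -20, -0.007, 0.35, 0.034], [5, 13, -209, -13.5, -0.007, 0.35, 0.034], [5, 13, -209, -13.5, -0.007, 0.35, 0.034], [5, 13, -209, -13.5, -0.007, 0.35, 0.034]],
])

```text
clock: 24.42
position: [617.3, -78.2, 117.1]
ee_rot: [0.72, -0.671, 0.126, 0.12]
contact_force: [-0.2, 0.3, -3.0]
gripper_width: 21.6
grasp_force: 60.1
```

```bash
python3 -c "
from h import *
sh([(616.8,-53.9,66.9)]);s=arm.read_state();print(Ro.from_quat(s['ee_rot']).as_matrix().round(3),s['contact_force'],s['wrist_torque'])"
```

```text
pos [617.3 -78.2 117.1] t 24.43
(616.8, -53.9, 66.9) [-40.   -1.4  38.9]
[[ 0.067 -0.998  0.021]
 [-0.937 -0.07  -0.342]
 [ 0.343  0.003 -0.939]] [-0.21436567  0.28051539 -3.0365983 ] [ 1.10274814  0.04128636 -0.00513426]
```

Down along the normal, then forward under the edge.

>>> servo_tool([
  [[5, 0, -1, 15, 0, 0, 0], [5, 0, -1, 30, 0, 0, 0], [5, 0, -1, 38, 0, 0, 0], [5, 0, -1, 39, 0, 0, 0], [5, 0, -1, 39, 0, 0, 0], [5, -10, -1, 39, 0, 0, 0]],
])

```text
clock: 25.18
position: [620.5, -81.5, 78.3]
ee_rot: [0.72, -0.672, 0.128, 0.118]
contact_force: [-0.5, 1.9, -3.6]
gripper_width: 21.6
grasp_force: 60.1
```

>>> servo_tool([
  [[5, -8, 0, 0, 0, 0, 0], [5, -16, 0, 0, 0, 0, 0], [5, -24, 0, 0, 0, 0, 0], [5, -30, 0, 0, 0, 0, 0], [5, -30, 0, 0, 0, 0, 0]],
])

```text
clock: 25.8
position: [617.9, -53.0, 67.3]
ee_rot: [0.721, -0.671, 0.127, 0.119]
contact_force: [0.6, -0.0, -3.7]
gripper_width: 21.6
grasp_force: 60.1
```

```bash
python3 -c "
from h import *
sh([(616.8,-53.9,66.9)]);s=arm.read_state();print(s['contact_force'],s['wrist_torque'])
im=arm.get_image('scene')[:,:,::-1]
cv2.imwrite('pics/s7.png',cv2.resize(im[190:300,200:340],(780,600),interpolation=cv2.INTER_CUBIC))"
```

```text
pos [617.9 -53.   67.3] t 25.8
(616.8, -53.9, 66.9) [0.6 1.2 0.6]
[ 0.64762166 -0.04185148 -3.65358258] [1.11782042 0.08069393 0.01163405]
```

>>> servo_tool([
  [[5, 0, 0, 2.5, 0, -0.03, 0], [5, 0, 0, 5, 0, -0.06, 0], [5, 0.5, 0, 7.5, 0, -0.09, 0], [5, 0.5, 0, 9, 0, -0.11, 0], [5, 0.5, 0, 9, 0, -0.11, 0]],
])

```text
clock: 26.48
position: [618.2, -57.5, 59.3]
ee_rot: [0.726, -0.677, 0.087, 0.082]
contact_force: [-0.5, 0.1, -4.5]
gripper_width: 21.9
grasp_force: 60.1
```

```bash
python3 -c "
from h import *
sh([]);s=arm.read_state();print(s['contact_force'],s['wrist_torque'])
im=arm.get_image('scene')[:,:,::-1]
cv2.imwrite('pics/s8.png',cv2.resize(im[180:300,200:350],(750,600),interpolation=cv2.INTER_CUBIC))"
```

```text
pos [618.2 -57.5  59.3] t 26.48
[-0.47809594  0.05162003 -4.50319349] [0.75218971 0.12651354 0.02714117]
```

View pics/s8.png

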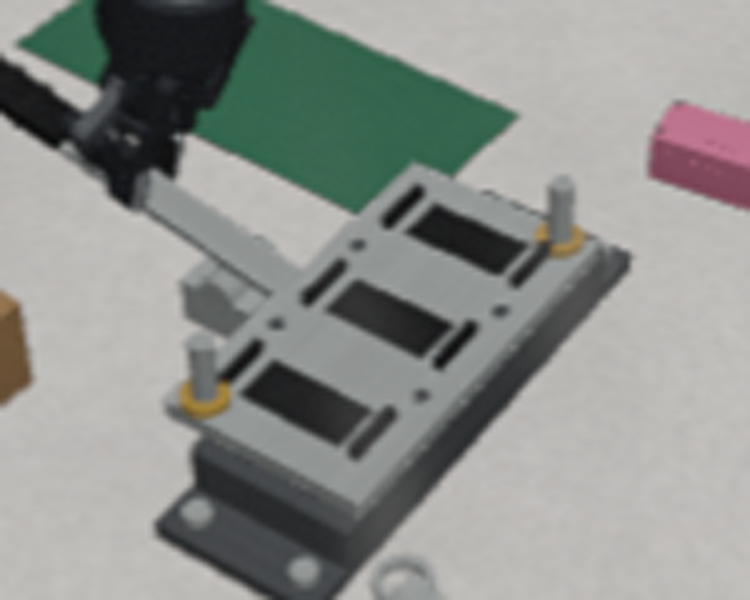

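>>> servo_tool([
  [[5, 0, 0, 1, 0, -0.01, 0], [5, 0.5, 0, 2, 0, -0.02, 0], [5, 0.5, 0, 3, 0, -0.03, 0], [5, 0.5, 0, 3, 0, -0.03, 0]],
])

```text
clock: 27.02
position: [618.2, -58.2, 56.4]
ee_rot: [0.728, -0.678, 0.076, 0.072]
contact_force: [-0.6, 1.3, -2.8]
gripper_width: 21.8
grasp_force: 60.2
```

```bash
python3 -c "
from h import *
sh([]);s=arm.read_state();print(s['contact_force'],s['wrist_torque'])"
```

```text
pos [618.2 -58.2  56.4] t 27.02
[-0.60138157  1.26994813 -2.80667737] [ 0.90816642  0.16079409 -0.00376847]
```

>>> servo_tool([
  [[46, 0, 0, 0, 0, 0, 0], [46, 0, 0, 0, 0, 0, 0], [46, 0, 0, 0, 0, 0, 0], [46, 0, 0, -20, 0, 0, 0], [46, 0, 0, -60, 0, 0, 0], [46, 0, 0, -110, 0, -0.1, 0], [0, 0, 0, -120, 0, -0.2, 0], [0, 0, 0, -120, 0, -0.209, 0], [0, 0, 0, -120, 0, -0.209, 0]],
])

```text
clock: 28.15
position: [615.7, -33.7, 172.5]
ee_rot: [0.731, -0.682, -0.0, 0.002]
contact_force: [0.1, -0.2, -0.2]
gripper_width: -0.1
grasp_force: 0.0
```

```bash
python3 -c "
from h import *
s=arm.read_state();R=Ro.from_quat(s['ee_rot']);print(R.as_matrix().round(3))
P=snap('w8')
sh([(627.5,-192.5,140),(627.5,-192.5,100),(626.8,-200,22)])"
```

```text
[[ 0.07  -0.998 -0.003]
 [-0.998 -0.07  -0.003]
 [ 0.003  0.004 -1.   ]]
pos [615.5 -33.5 172.1] t 28.2
(627.5, -192.5, 140) [159.4  -0.9  32.5]
(627.5, -192.5, 100) [159.3  -1.1  72.5]
(626.8, -200, 22) [166.5  -0.2 150.5]
```

View pics/w8.png

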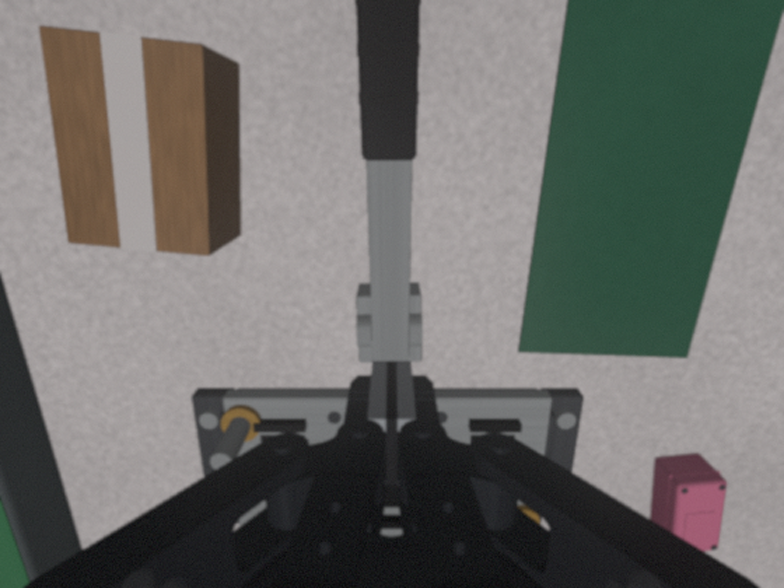

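>>> servo_tool([
  [[0, 55, -1, 0, 0, 0, 0], [0, 110, -1, 10, 0, 0, 0], [0, 159, -1, 32, 0, 0, 0], [0, 159, -1, 50, 0, 0, 0], [0, 159, -1, 65, 0, 0, 0], [0, 159, -1, 75, 0, 0, 0], [0, 160, -1, 83, 0, 0, 0], [0, 161, -1, 91, 0, 0, 0]],
])

```text
clock: 29.2
position: [630.2, -192.9, 85.2]
ee_rot: [0.732, -0.681, 0.001, -0.0]
contact_force: [-3.1, 3.7, 9.9]
gripper_width: 0.1
grasp_force: 5.1
```

```bash
python3 -c "
from h import *
sh([(626.8,-200,19)]);s=arm.read_state();print(s['contact_force'],s['wrist_torque'])"
```

```text
pos [ 630.2 -192.9   85.2] t 29.2
(626.8, -200, 19) [ 6.7  4.1 66.2]
[-3.07373797  3.70746962  9.94486244] [0.80107671 0.79120628 0.00793229]
```

>>> servo_tool([
  [[0, 1, 2, 7, 0, 0, 0], [0, 2, 2, 14, 0, 0, 0], [0, 3, 2, 21, 0, 0, 0], [0, 4, 2, 28, 0, 0, 0], [0, 4, 2, 34, 0, 0, 0]],
])

```text
clock: 29.82
position: [630.2, -197.2, 53.1]
ee_rot: [0.733, -0.681, 0.003, -0.001]
contact_force: [-1.1, 3.2, 13.2]
gripper_width: 0.1
grasp_force: 6.8
```

```bash
python3 -c "
from h import *
sh([(626.8,-200,19)]);s=arm.read_state();print(s['contact_force'],s['wrist_torque'])"
```

```text
pos [ 630.2 -197.2   53.1] t 29.82
(626.8, -200, 19) [ 2.4  3.8 34.1]
[-1.0709161   3.15094025 13.21004839] [0.67841257 0.45824369 0.0377009 ]
```

>>> servo_tool([
  [[0, 1, 2, 7, 0, 0, 0], [0, 2, 2, 14, 0, 0, 0], [0, 3, 3, 20, 0, 0, 0], [0, 3, 3, 26, 0, 0, 0], [0, 3, 3, 31, 0, 0, 0], [0, 3, 3, 34, 0, 0, 0], [0, 3, 3, 35, 0, 0, 0]],
])

```text
clock: 30.7
position: [629.5, -199.0, 19.7]
ee_rot: [0.733, -0.68, 0.005, -0.003]
contact_force: [-1.0, 9.3, 18.3]
gripper_width: 0.5
grasp_force: 8.2
```

```bash
python3 -c "
from h import *
sh([(626.8,-200,19)]);s=arm.read_state();print(s['contact_force'],s['wrist_torque'])
im=arm.get_image('scene')[:,:,::-1];cv2.imwrite('pics/s9.png',im)"
```

```text
pos [ 629.5 -199.    19.7] t 30.7
(626.8, -200, 19) [0.7 2.8 0.7]
[-1.04426687  9.29286126 18.28050447] [2.93407358 0.25047252 0.02048986]
```

```bash
cat >> h.py <<'E'
def plate(im):
    "plate height from scene image (BGR native) against the s8 crop, where it was seated"
    ref=cv2.imread("pics/s8.png");cur=cv2.resize(im[180:300,200:350],(750,600),interpolation=cv2.INTER_CUBIC)
    P=arm.camera_params("scene");a,b=proj(P,[(606,107,52),(606,107,62)]);d=(b-a)*5
    for (x0,y0,x1,y1) in [(400,195,535,285),(315,270,460,365),(235,350,375,450)]:
        t=ref[y0:y1,x0:x1];s=cur[y0-80:y1+20,x0-25:x1+25]
        m=cv2.matchTemplate(s,t,cv2.TM_CCOEFF_NORMED);_,v,_,l=cv2.minMaxLoc(m)
        sh_=np.array([l[0]-25,l[1]-80]);print(sh_,round(v,3),"h mm",round(10*float(sh_@d/(d@d)),2))
E
python3 -c "
from h import *
plate(cv2.imread('pics/s9.png'))"
```

```text
[  0 -21] 0.987 h mm 14.98
[  0 -21] 0.994 h mm 14.98
[ -2 -22] 0.994 h mm 15.72
```

>>> servo_tool([
  [[0, 0, 0, 1.5, 0, 0, 0], [0, 0, 0, 2.5, 0, 0, 0], [0, 0, 0, 2.5, 0, 0, 0], [0, 0, 0, -10, 0, 0, 0], [0, 0, 0, -50, 0, 0, 0], [46, 0, 0, -100, 0, 0, 0], [46, 0, 0, -130, 0, 0, 0]],
])

```text
clock: 31.62
position: [625.4, -201.1, 147.1]
ee_rot: [0.732, -0.681, 0.002, -0.0]
contact_force: [-0.3, -0.3, -1.0]
gripper_width: 35.7
grasp_force: 0.0
```

```bash
python3 -c "
from h import *
im=arm.get_image('scene')[:,:,::-1];cv2.imwrite('pics/s10.png',im);plate(im)
P=snap('w10');sh([(618.5,-63.8,29.4)]);print(Ro.from_quat(arm.read_state()['ee_rot']).as_matrix().round(3))"
```

```text
[  0 -22] 0.987 h mm 15.69
[  0 -22] 0.994 h mm 15.69
[ -2 -23] 0.993 h mm 16.43
pos [ 626.9 -201.4  149.1] t 31.73
(618.5, -63.8, 29.4) [-138.3   -0.6  119.2]
[[ 0.072 -0.997  0.008]
 [-0.997 -0.072 -0.003]
 [ 0.004 -0.008 -1.   ]]
```

```bash
python3 -c "
from h import *
import pickle
P=pickle.load(open('pics/w10.pkl','rb'));im=cv2.imread('pics/w10.png');g=im.max(2)
for s in (-225,-170,-120,-72):
    print(s,(proj(P,[(612.5-.0689*s,8+.9976*s,40+s*.17+10)])*1.4).round(0))
for v in range(40,420,30):
    r=np.where(g[v,250:530]<75)[0]+250
    print(v,len(r),r.min() if len(r) else None,r.max() if len(r) else None, ''.join('%4d'%x for x in g[v,340:450:8]))"
```

```text
-225 [[392. 250.]]
-170 [[392. 335.]]
-120 [[391. 408.]]
-72 [[391. 475.]]
40 51 250 511  157 156 158 159 161 158 156 156 161 153 157 153 160 164
70 40 250 500  156 162 162 160 162 158 157 160 163 162 154 158 158 163
100 0 None None  156 160 158 166 163 163 163 161 162 164 164 155 156 160
130 0 None None  160 159 160 162 159 163 162 164 164 161 162 161 163 162
160 0 None None  157 163 154 157 160 162 163 163 157 151 162 158 157 165
190 0 None None  161 159 160 159 160 161 161 164 162 159 158 155 157 157
220 0 None None  152 160 164 160 155 154 157 159 156 159 158 157 156 157
250 36 373 408  156 154 157 152  78  64  65  62  61 139 158 158 153 153
280 42 370 411  153 153 154 151  51  51  47  48  50  77 152 152 154 152
310 42 370 411  151 153 153 156  48  47  50  48  48  85 157 153 155 159
340 49 250 411  154 154 155 156  47  49  46  47  45  88 156 155 153 156
370 88 250 474  154 155 158 151  45  47  47  46  45 102 154 161 151 160
400 151 250 505  157 156 155 159  57  44  46  47  47 116 154 161 152 164
```

>>> servo_tool([
  [[46, -60, -1, 10, 0, -0.08, 0], [46, -110, -1, 30, 0, -0.17, 0], [46, -128, -1, 60, 0, -0.17, 0], [46, -128, -1, 60, 0, -0.17, 0], [46, -133, -1, 90, 0, -0.17, 0], [46, -137, -1, 112, 0, -0.17, 0], [46, -138, -1, 120, 0, -0.17, 0], [46, -138, -1, 120, 0, -0.17, 0], [5, -138, -1, 120, 0, -0.17, 0], [5, -138, -1, 120, 0, -0.17, 0]],
])

```text
clock: 32.98
position: [617.1, -64.1, 25.4]
ee_rot: [0.729, -0.679, -0.061, -0.058]
contact_force: [1.2, -1.5, 2.1]
gripper_width: 22.1
grasp_force: 59.8
```

>>> servo_tool([
  [[5, 0, 0, 0, 0, 0, 0], [5, 0, 0, 0, 0, 0, 0], [5, 0, 0, -1.5, 0, 0.015, 0], [5, 0, 0, -3, 0, 0.03, 0], [5, 20, 0, -3, 0, 0.03, 0], [5, 45, 0, -3, 0, 0.03, 0], [5, 70, 0, -3, 0, 0.03, 0], [5, 70, 0, -3, 0, 0.03, 0]],
])

```text
clock: 33.98
position: [618.7, -134.9, 13.1]
ee_rot: [0.729, -0.681, -0.053, -0.045]
contact_force: [-0.3, -0.9, -2.2]
gripper_width: 22.5
grasp_force: 59.6
```

```bash
python3 -c "
from h import *
s=arm.read_state();print(s['contact_force'],s['wrist_torque'])
im=arm.get_image('scene')[:,:,::-1];plate(im)
R=Ro.from_quat(s['ee_rot']);print(R.as_matrix().round(3))
P=snap('w11');sh([(620,-135,120),(455,-110,120)])"
```

```text
[-0.29697095 -0.88545215 -2.17448941] [-0.82132559 -0.04578577  0.07917015]
[  0 -22] 0.987 h mm 15.69
[  0 -22] 0.994 h mm 15.69
[ -2 -23] 0.993 h mm 16.43
[[ 0.067 -0.998 -0.015]
 [-0.988 -0.069  0.138]
 [-0.139  0.005 -0.99 ]]
pos [ 618.9 -133.4   13.7] t 34.08
(620, -135, 120) [ -13.1   -0.5 -105.5]
(455, -110, 120) [-49.1 162.4 -99.7]
```

>>> servo_tool([
  [[5, -5, 0, -40, 0, 0.05, 0], [5, -13, 0, -90, 0, 0.14, 0], [5, -13, 0, -105, 0, 0.14, 0], [5, -13, 0, -105, 0, 0.14, 0]],
])

```text
clock: 34.58
position: [620.3, -133.8, 120.8]
ee_rot: [0.732, -0.682, -0.001, 0.0]
contact_force: [-0.6, 0.2, -4.5]
gripper_width: 21.7
grasp_force: 59.7
```

>>> servo_tool([
  [[5, -10, 50, 0, 0, 0, 0], [5, -20, 105, 0, 0, 0, 0], [5, -30, 155, 0, 0, 0, 0], [5, -40, 206, 0, 0, 0, 0], [5, -40, 206, 50, 0, 0, 0], [5, -40, 206, 85, 0, 0, 0], [5, -40, 206, 100, 0, 0, 0], [5, -40, 206, 107, 0, 0, 0], [5, -40, 206, 107, 0, 0, 0]],
])

```text
clock: 35.7
position: [411.6, -109.5, 13.0]
ee_rot: [0.731, -0.682, -0.001, 0.002]
contact_force: [0.3, 0.1, -3.1]
gripper_width: 22.1
grasp_force: 60.0
```

```bash
python3 -c "
from h import *
s=arm.read_state();print(s['position'],s['contact_force'],s['wrist_torque'],Ro.from_quat(s['ee_rot']).as_matrix().round(3))"
```

```text
[ 411.56638688 -109.54843856   13.04796583] [ 0.27696672  0.14124301 -3.08841145] [ 0.00728698 -0.05538371 -0.00063607] [[ 0.07  -0.998 -0.003]
 [-0.998 -0.07  -0.001]
 [ 0.001  0.004 -1.   ]]
```

>>> servo_tool([
  [[5, 0, 0, 3, 0, 0, 0], [5, 0, 0, 6, 0, 0, 0], [5, 0, 0, 8, 0, 0, 0], [5, 0, 0, 8.5, 0, 0, 0], [5, 0, 0, 8.5, 0, 0, 0]],
])

```text
clock: 36.33
position: [412.3, -109.3, 5.5]
ee_rot: [0.732, -0.682, 0.0, 0.001]
contact_force: [-0.6, 0.3, -4.5]
gripper_width: 22.1
grasp_force: 60.0
```

>>> servo_tool([
  [[5, 0, 0, 1.5, 0, 0, 0], [5, 0, 0, 3, 0, 0, 0], [5, 0, 0, 3, 0, 0, 0]],
])

```text
clock: 36.7
position: [412.4, -109.3, 3.2]
ee_rot: [0.732, -0.682, 0.0, 0.001]
contact_force: [-2.5, 1.3, 6.1]
gripper_width: 22.1
grasp_force: 66.0
```

>>> servo_tool([
  [[46, 0, 0, 0, 0, 0, 0], [46, 0, 0, 0, 0, 0, 0], [46, 0, 0, 0, 0, 0, 0], [46, 0, 0, -50, 0, 0, 0], [46, 0, 0, -100, 0, 0, 0], [46, 0, 0, -150, 0, 0, 0], [46, 0, 0, -150, 0, 0, 0]],
])

```text
clock: 37.58
position: [415.2, -109.0, 156.2]
ee_rot: [0.732, -0.682, 0.004, -0.003]
contact_force: [-0.3, 0.1, -0.2]
gripper_width: 46.3
grasp_force: 0.0
```

```bash
python3 -c "
from h import *
s=arm.read_state();print(s['position'],s['contact_force'])
sh([(613,8.5,150),(613,8.5,14)])"
```

```text
[ 415.16640341 -109.02873309  156.22798992] [-0.30627451  0.13804952 -0.21599881]
pos [ 415.2 -109.   156.2] t 37.58
(613, 8.5, 150) [-103.2 -205.6    8. ]
(613, 8.5, 14) [-103.4 -204.4  143.9]
```

>>> servo_tool([
  [[64, -30, -60, 0, 0, 0, 0], [64, -60, -120, 0, 0, 0, 0], [64, -90, -175, 0, 0, 0, 0], [64, -103, -208, 10, 0, 0, 0], [64, -103, -208, 50, 0, 0, 0], [64, -103, -208, 90, 0, 0, 0], [64, -103, -208, 120, 0, 0, 0], [64, -103, -208, 134, 0, 0, 0], [64, -103, -208, 137, 0, 0, 0], [64, -103, -208, 137, 0, 0, 0]],
])

```text
clock: 38.83
position: [613.2, 8.2, 15.9]
ee_rot: [0.732, -0.682, 0.001, 0.0]
contact_force: [0.4, -0.2, -0.1]
gripper_width: 64.1
grasp_force: 0.0
```

>>> servo_tool([
  [[20, 0, 0, 0, 0, 0, 0], [20, 0, 0, 0, 0, 0, 0], [20, 0, 0, 0, 0, 0, 0], [20, 10, 0, -50, 0, 0, 0], [20, 10, 0, -90, 0, 0, 0], [20, 10, 0, -90, 0, 0, 0]],
])

```text
clock: 39.58
position: [614.7, -1.5, 107.6]
ee_rot: [0.731, -0.682, 0.002, -0.002]
contact_force: [-0.2, 0.5, -5.8]
gripper_width: 42.9
grasp_force: 64.1
```

```bash
python3 -c "
from h import *
s=arm.read_state();print(s['position'],s['contact_force'])
sh([(490,-100,105),(490,-100,20)])"
```

```text
[614.6938199   -1.49233007 107.56128866] [-0.15921273  0.46181448 -5.84058795]
pos [614.7  -1.5 107.6] t 39.58
(490, -100, 105) [ 89.5 131.3   1.9]
(490, -100, 20) [ 89.6 131.7  86.9]
```

>>> servo_tool([
  [[20, 45, 45, 0, 0, 0, 0], [20, 90, 90, 0, 0, 0, 0], [20, 90, 131, 0, 0, 0, 0], [20, 90, 131, 40, 0, 0, 0], [20, 90, 131, 70, 0, 0, 0], [20, 90, 131, 82, 0, 0, 0], [20, 90, 131, 86, 0, 0, 0], [20, 90, 131, 86, 0, 0, 0], [64, 90, 131, 86, 0, 0, 0], [64, 90, 131, 86, 0, 0, 0]],
])

```text
clock: 40.83
position: [490.1, -100.8, 19.8]
ee_rot: [0.732, -0.682, 0.001, -0.0]
contact_force: [-0.2, -0.1, 1.2]
gripper_width: 64.2
grasp_force: 0.0
```

>>> servo_tool([
  [[64, 0, 0, 0, 0, 0, 0], [64, 0, 0, -50, 0, 0, 0], [64, 0, 0, -110, 0, 0, 0], [64, 0, 0, -170, 0, 0, 0], [64, 0, 0, -210, 0, 0, 0], [64, 0, 0, -210, 0, 0, 0]],
])

```text
clock: 41.58
position: [491.2, -100.6, 233.3]
ee_rot: [0.732, -0.682, 0.003, -0.003]
contact_force: [-0.0, 0.6, -1.5]
gripper_width: 64.2
grasp_force: 0.0
```

```bash
python3 -c "
from h import *
s=arm.read_state();print(s['position'],s['contact_force'])
sh([(480,-390,230)])"
```

```text
[ 491.19424507 -100.63081674  233.2899757 ] [-0.02130879  0.57505734 -1.45460066]
pos [ 491.2 -100.6  233.3] t 41.58
(480, -390, 230) [287.8  31.7   3.4]
```

>>> servo_tool([
  [[50, 60, 10, 0, 0, 0, 0], [50, 120, 20, 0, 0, 0, 0], [50, 180, 30, 0, 0, 0, 0], [50, 240, 35, 0, 0, 0, 0], [50, 298, 35, 0, 0, 0, 0], [50, 298, 35, 0, 0, 0, 0], [50, 298, 35, 0, 0, 0, 0]],
])

```text
clock: 42.45
position: [474.5, -400.0, 228.0]
ee_rot: [0.731, -0.682, -0.001, 0.001]
contact_force: [-1.3, 0.5, -0.1]
gripper_width: 49.8
grasp_force: 0.0
```

```bash
python3 -c "
from h import *
P=snap('w12');sh([])"
```

```text
pos [ 474.8 -399.5  228.7] t 42.5
```

View pics/w12.png

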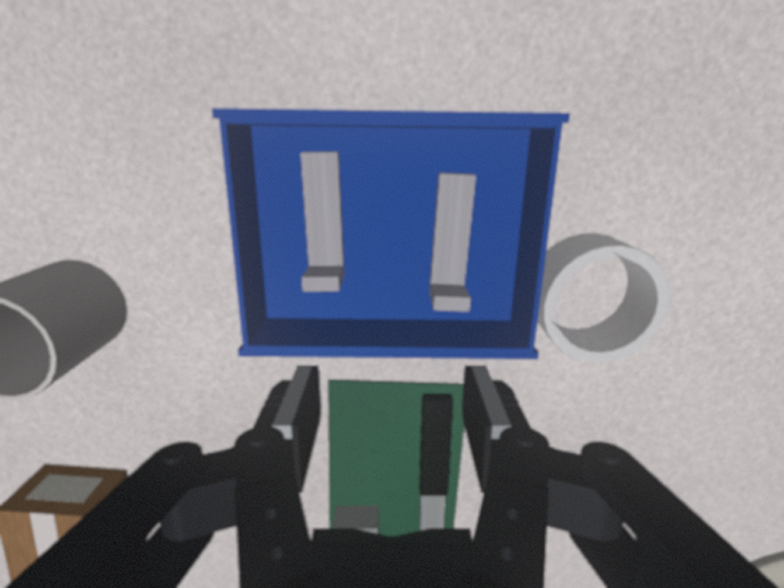

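```bash
python3 -c "
from h import *
print('A');W('w12',[(302,275,46),(341,275,46),(340,291,46),(303,292,46),(302,153,14),(338,152,14)])
print('B');W('w12',[(433,292,46),(470,294,46),(471,311,46),(433,309,46),(439,175,14),(476,177,14)])
print('bin');W('w12',[(214,112,60),(568,118,60),(242,354,60),(537,354,60)])"
```

```text
A
(302, 275) 46 [ 538.1 -380.    46. ]
(341, 275) 46 [ 509.1 -382.    46. ]
(340, 291) 46 [ 509.4 -369.3   46. ]
(303, 292) 46 [ 537.3 -366.6   46. ]
(302, 153) 14 [ 544.4 -465.9   14. ]
(338, 152) 14 [ 517.4 -468.5   14. ]
B
(433, 292) 46 [ 439.1 -373.3   46. ]
(470, 294) 46 [ 410.9 -373.7   46. ]
(471, 311) 46 [ 408.4 -360.    46. ]
(433, 309) 46 [ 437.7 -359.6   46. ]
(439, 175) 14 [ 439.9 -457.1   14. ]
(476, 177) 14 [ 411.5 -457.5   14. ]
bin
(214, 112) 60 [ 592. -489.   60.]
(568, 118) 60 [ 366.3 -501.1   60. ]
(242, 354) 60 [ 580.5 -318.7   60. ]
(537, 354) 60 [ 357.  -333.8   60. ]
```

>>> servo_tool([
  [[46, -15, -40, 40, 0, 0, -0.01], [46, -21.5, -50, 90, 0, 0, -0.01], [46, -21.5, -50, 130, 0, 0, -0.01], [46, -21.5, -50, 130, 0, 0, -0.01], [46, -21.5, -50, 170, 0, 0, -0.01], [46, -21.5, -50, 200, 0, 0, -0.01], [46, -21.5, -50, 213, 0, 0, -0.01], [46, -21.5, -50, 215, 0, 0, -0.01], [46, -21.5, -50, 215, 0, 0, -0.01]],
])

```text
clock: 43.62
position: [524.5, -376.1, 16.5]
ee_rot: [0.735, -0.678, 0.002, 0.0]
contact_force: [-0.2, 0.1, -0.3]
gripper_width: 45.9
grasp_force: 0.0
```

>>> servo_tool([
  [[8, 0, 0, 0, 0, 0, 0], [8, 0, 0, 0, 0, 0, 0], [8, 0, 0, 0, 0, 0, 0], [8, 0, 0, -40, 0, 0, 0], [8, 0, 0, -90, 0, 0, 0], [8, 0, 0, -140, 0, 0, 0], [8, 0, 0, -140, 0, 0, 0]],
])

```text
clock: 44.5
position: [525.7, -376.7, 159.8]
ee_rot: [0.735, -0.678, 0.005, -0.001]
contact_force: [0.3, -0.0, -1.6]
gripper_width: 27.0
grasp_force: 59.5
```

```bash
python3 -c "
from h import *
s=arm.read_state();print(s['contact_force'],s['wrist_torque'],Ro.from_quat(s['ee_rot']).as_matrix().round(3))
a=np.array([656,188.6,0]);f=np.array([-.0689,.9976,0])
sh([a+f*110+[0,0,152],a+f*110+[0,0,52],a+[0,0,52]])
P=snap('w13')"
```

```text
[ 0.33942293 -0.034847   -1.59110417] [ 0.06345543  0.03597042 -0.00450684] [[ 0.081 -0.997  0.008]
 [-0.997 -0.081 -0.006]
 [ 0.006 -0.008 -1.   ]]
pos [ 525.7 -376.7  159.8] t 44.5
[648.421 298.336 152.   ] [-663.  -176.8    5. ]
[648.421 298.336  52.   ] [-663.6 -176.1  105. ]
[656.  188.6  52. ] [-553.6 -174.7  105.7]
```

>>> servo_tool([
  [[8, -60, -16, 0, 0, 0, 0.012], [8, -120, -32, 0, 0, 0, 0.012], [8, -180, -48, 0, 0, 0, 0.012], [8, -240, -64, 0, 0, 0, 0.012], [8, -300, -80, 0, 0, 0, 0.012], [8, -360, -96, 0, 0, 0, 0.012], [8, -420, -112, 0, 0, 0, 0.012], [8, -480, -128, 0, 0, 0, 0.012], [8, -540, -144, 0, 0, 0, 0.012], [8, -600, -160, 0, 0, 0, 0.012]],
])

```text
clock: 45.8
position: [633.6, 236.9, 151.2]
ee_rot: [0.731, -0.683, -0.001, 0.003]
contact_force: [0.9, -0.0, -1.7]
gripper_width: 27.0
grasp_force: 59.4
```

>>> servo_tool([
  [[8, -60, -16, 0, 0, 0, 0], [8, -63, -17, 50, 0, 0, 0], [8, -63, -17, 85, 0, 0, 0], [8, -63, -17, 90, 0, 0, 0], [8, -63, -17, 90, 0, 0, 0], [8, -63, -17, 90, 0, 0, 0]],
])

```text
clock: 46.55
position: [648.4, 299.7, 65.8]
ee_rot: [0.731, -0.683, 0.001, -0.001]
contact_force: [-0.6, -0.6, -0.9]
gripper_width: 27.2
grasp_force: 59.5
```

```bash
python3 -c "
from h import *
s=arm.read_state();print(s['contact_force'],s['wrist_torque'],Ro.from_quat(s['ee_rot']).as_matrix().round(3))
a=np.array([656,188.6,0]);f=np.array([-.0689,.9976,0])
sh([a+f*110+[0,0,52.5],a+[0,0,52.5]])
P=snap('w14');plate(arm.get_image('scene')[:,:,::-1])
P=arm.camera_params('wrist');g=cv2.imread('pics/w14.png')
"
```

```text
[-0.55730105 -0.61493313 -0.92605768] [-0.00330319 -0.00770779 -0.0076697 ] [[ 0.068 -0.998  0.002]
 [-0.998 -0.068  0.001]
 [-0.001 -0.002 -1.   ]]
pos [648.4 299.7  65.8] t 46.55
[648.421 298.336  52.5  ] [ 1.4  0.1 13.3]
[656.  188.6  52.5] [111.4   0.   13.2]
[  0 -22] 0.987 h mm 15.69
[  0 -22] 0.994 h mm 15.69
[ -2 -23] 0.993 h mm 16.43
```

>>> servo_tool([
  [[8, 1, 0, 8, 0, 0, 0], [8, 1, 0, 13, 0, 0, 0], [8, 10, 0, 13.5, 0, 0, 0], [8, 20, 0, 13.5, 0, 0, 0], [8, 28, 0, 13.5, 0, 0, 0], [8, 28, 0, 13.5, 0, 0, 0], [8, 28, 0, 13.5, 0, 0, 0]],
])

```text
clock: 47.52
position: [649.4, 271.4, 50.5]
ee_rot: [0.731, -0.683, 0.0, 0.0]
contact_force: [-0.8, 1.0, -2.0]
gripper_width: 27.0
grasp_force: 59.5
```

>>> servo_tool([
  [[8, 8, 0, 0, 0, 0, 0], [8, 16, 0, 0, 0, 0, 0], [8, 24, 0, 0, 0, 0, 0], [8, 24, 0, 0, 0, 0, 0]],
])

```text
clock: 48.02
position: [653.6, 260.4, 54.7]
ee_rot: [0.732, -0.682, -0.001, -0.012]
contact_force: [-6.3, 29.3, 4.5]
gripper_width: 26.8
grasp_force: 60.5
```

```bash
python3 -c "
from h import *
s=arm.read_state();print(s['contact_force'],s['wrist_torque'])
sh([(656,188.6,52.5)])"
```

```text
[-6.29405126 29.34000748  4.54570359] [ 8.56053733  2.15070191 -0.23975529]
pos [653.6 260.4  54.7] t 48.02
(656, 188.6, 52.5) [71.8  2.7  0.9]
```

>>> servo_tool([
  [[8, -15, 0, 0, 0, 0, 0], [8, -28, 0, -2, 0, 0, 0], [8, -28, 0, -4, 0, 0, 0], [8, -28, 0, -4, 0, 0, 0], [8, -28, 0, -4, 0, 0, 0]],
])

```text
clock: 48.65
position: [649.0, 274.3, 54.0]
ee_rot: [0.73, -0.683, 0.0, 0.001]
contact_force: [-0.1, -0.6, -0.8]
gripper_width: 26.7
grasp_force: 59.8
```

```bash
python3 -c "
from h import *
P=snap('w15');s=arm.read_state();print(s['position'],s['contact_force'],s['wrist_torque'])
R=Ro.from_quat(s['ee_rot']);p=s['position']
# predicted blade outline on top (10 above underside ~ TCP z) ends
for L in (20,50,94): print(L,[(proj(P,[p+R.apply([L,dy,0.])])*1.4).round(1).tolist() for dy in (-14,14)])
im=cv2.imread('pics/w15.png')
cv2.imwrite('pics/dbg.png',im)
for v in range(300,470,6): print(v,' '.join('%3d'%x for x in im[v,350:440:6].max(1)))"
```

```text
[649.00647569 274.35044648  54.06203237] [-0.89728591  0.43937902 -1.73774367] [0.02175778 0.00559924 0.01893193]
20 [[[347.0, 328.4]], [[428.9, 328.3]]]
50 [[[344.1, 242.3]], [[431.4, 242.2]]]
94 [[[338.9, 92.8]], [[435.7, 92.8]]]
300 139 116 115 114 113 115 114 114 118 117 117 115 111 114 116
306 134 114 113 112 112 113 112 113 117 118 115 115 113 113 126
312 137 113 114 114 113 113 113 115 117 118 114 116 112 113 130
318 136 115 114 112 113 114 113 114 119 117 115 114 112 113 128
324 137 112 114 114 114 113 114 116 118 116 113 116 115 113 129
330 134 114 113 113 111 114 114 111 117 116 113 117 111 113 128
336 136 116 114 112 112 113 116 115 117 116 116 114 114 112 136
342 137 114 114 113 111 113 114 114 117 116 117 114 112 111 141
348 132 114 113 113 111 113 114 113 117 117 114 114 112 109 139
354 136 114 113 112 111 112 113 112 117 115 116 114 113 111 135
360 116 114 114 111 112 112 114 112 117 116 114 116 113 109 122
366  40 115 113 111 111 112 114 111 117 115 115 114 113 103  40
372  38  78  80  77  75  75  80  82  85  82  79  83  88  83  35
378  35  65  65  67  65  65  64  63 
[... 287 characters left out ...]
  64  66  65  62  64  64  64  63  66  65  67  64  66  66  61
414  65  65  65  63  65  64  66  66  67  65  66  64  67  66  66
420  83  82  82  81  80  79  80  78  77  77  77  78  76  76  75
426 113 114 112 114 114 116 114 117 114 116 111 115 115 117 114
432 114 112 114 112 115 115 116 114 115 113 114 113 114 114 115
438 109 114 115 113 114 117 115 115 114 116 114 114 114 117 113
444 114 114 113 116 114 115 115 114 112 114 116 114 115 115 112
450 112 111 114 115 114 114 116 115 114 116 114 115 115 115 109
456 127 136 135 139 137 133 134 138 140 138 137 136 135 133 112
462 135 133 136 137 133 133 136 136 136 135 139 138 141 137 124
468 134 135 134 137 141 140 140 141 140 139 134 137 139 136 140
```

Run:
```python
from h import *
import pickle
from scipy.optimize import least_squares
P=pickle.load(open('pics/w15.pkl','rb'));im=cv2.imread('pics/w15.png').max(2).astype(float)
for v in range(40,200,6): print(v,' '.join('%3d'%x for x in im[v,320:460:8]))
s=arm.read_state();R=Ro.from_quat(s['ee_rot']);p=s['position']
```

```text
40  98  97  98  97  97  96  96  98  97  96  96  98  95  96  98  95  97  96
46  80  83  85  82  81  80  81  82  82  82  84  83  83  81  82  84  81  83
52  66  64  64  66  64  66  63  64  67  64  64  64  67  66  65  64  64  67
58  53  53  53  53  53  50  53  53  51  54  52  52  50  54  51  52  52  51
64  46  45  48  47  45  46  45  44  46  43  46  45  45  45  44  44  46  47
70  44  41  45  44  43  43  44  42  43  45  44  44  45  41  43  43  39  42
76  46  46  47  46  45  48  47  47  47  46  47  46  47  47  42  45  45  47
82 133 132 133 132 130 134 137 133 134 132 135 135 136 132 131 134 133 132
88 127 133 133 129 134 131 134 130 133 134 131 134 136 136 132 131 136 136
94 128 131 128 132 135 137 134 132 132 132 136 138 135 137 128 130 134 134
100 132 130 131 132 133 134 129 129 130 136 134 134 131 135 129 132 137 134
106 134 130 131 130 109 111 112 110 118 118 114 115 121 119 125 129 136 131
112 133 135 133 132 110 113 112 112 114 111 115 115 115 112 112 104 133 134
118 136 134 135 137 112 112 113 112 114 111 116 115 112 114 112 103 134 136
124 133 128 126 131 110 113 114 112 113 112 11
[... 241 characters left out ...]
 114 117 131 134
148 137 133 133 134 111 113 113 111 112 112 116 114 113 112 114 116 139 136
154 137 137 128 137 110 113 114 112 115 114 116 114 114 112 114 115 138 137
160 134 132 129 133 110 113 113 113 115 113 116 115 114 113 113 116 134 136
166 134 131 131 129 114 113 115 112 114 113 117 115 113 112 114 119 138 139
172 135 130 137 134 111 113 113 111 114 113 118 116 113 114 115 133 137 135
178 131 134 135 136 110 115 111 112 116 113 115 115 114 113 114 131 134 136
184 132 131 133 134 109 114 114 111 115 113 114 116 112 110 112 132 142 138
190 139 135 132 135 112 114 113 111 114 112 118 115 113 114 112 132 142 143
196 133 138 133 134 110 112 113 112 114 111 118 116 113 112 114 132 137 141
```

```bash
cat > fit.py <<'E'
from h import *
import pickle
from scipy.optimize import least_squares
P=pickle.load(open('pics/w15.pkl','rb'));im=cv2.imread('pics/w15.png').max(2).astype(float)
def edge(line,a,b): # strongest step
    g=np.abs(np.diff(cv2.GaussianBlur(line[a:b].reshape(1,-1),(7,1),1.5).ravel()));return a+int(g.argmax())+.5
obs=[]
for v in (150,200,250,300,340): obs+= [('L',edge(im[v-2:v+3].mean(0),325,375),v),('R',edge(im[v-2:v+3].mean(0),415,470),v)]
for u in (365,391,418): obs+=[('E',u,edge(im[:,u-2:u+3].mean(1),90,125)),('J',u,edge(im[:,u-2:u+3].mean(1),355,390)),('T',u,edge(im[:,u-2:u+3].mean(1),405,440)),('B',u,edge(im[:,u-2:u+3].mean(1),442,470))]
print(obs)
s=arm.read_state();R=Ro.from_quat(s['ee_rot']);p=s['position']
def pr(q,pts): return proj(P,p+R.apply(q[:3]+Ro.from_rotvec([q[5],q[4],q[3]]).apply(pts)))*1.4
# strip frame = tool-like: x along blade, y, z down; origin tab axis at blade top
def res(q):
    r=[]
    def lin(a,b,u=None,v=None):
        A,B=pr(q,np.array([a,b],float))
        return A[0]+(B[0]-A[0])*(v-A[1])/(B[1]-A[1]) if u is None else A[1]+(B[1]-A[1])*(u-A[0])/(B[0]-A[0])
    for k,u,v in obs:
        if k=='L': r.append(lin((6,-14,0),(94,-14,0),v=v)-u)
        if k=='R': r.append(lin((6,14,0),(94,14,0),v=v)-u)
        if k=='E': r.append(lin((94,-14,0),(94,14,0),u=u)-v)
        if k=='J': r.append(lin((6,-14,0),(6,14,0),u=u)-v)
        if k=='T': r.append(lin((6,-14,-32),(6,14,-32),u=u)-v)
        if k=='B': r.append(lin((-6,-14,-32),(-6,14,-32),u=u)-v)
    return np.array(r)
o=least_squares(res,np.zeros(6));print(o.x.round(3),o.fun.round(1))
print('underside z at tab, end:',[ (p+R.apply(o.x[:3]+Ro.from_rotvec([o.x[5],o.x[4],o.x[3]]).apply([L,0,10])))[2].round(1) for L in (0,94)])
print('tab xy',(p+R.apply(o.x[:3])).round(1))
E
python3 fit.py
```

```text
[('L', 348.5, 150), ('R', 440.5, 150), ('L', 350.5, 200), ('R', 438.5, 200), ('L', 350.5, 250), ('R', 436.5, 250), ('L', 351.5, 300), ('R', 434.5, 300), ('L', 351.5, 340), ('R', 431.5, 340), ('E', 365, 105.5), ('J', 365, 371.5), ('T', 365, 420.5), ('B', 365, 454.5), ('E', 391, 105.5), ('J', 391, 371.5), ('T', 391, 421.5), ('B', 391, 454.5), ('E', 418, 106.5), ('J', 418, 371.5), ('T', 418, 421.5), ('B', 418, 454.5)]
[-3.154  1.144  1.546  0.014 -0.037  0.008] [ 1.3 -0.4 -0.1 -0.6  0.5 -0.7  0.1 -0.9  0.5  0.4  0.  -1.2 -0.2  1.2
  0.5 -1.  -1.   1.4 -0.1 -0.7 -0.8  1.6]
underside z at tab, end: [np.float64(42.5), np.float64(39.1)]
tab xy [647.7 277.4  52.5]
```

>>> servo_tool([
  [[8, 0, -1, -0.5, 0, 0.035, 0], [8, 0, -1, -0.5, 0, 0.035, 0], [8, 10, -1, -0.5, 0, 0.035, 0], [8, 17, -1, -0.5, 0, 0.035, 0], [8, 24, -1, -0.5, 0, 0.035, 0], [8, 30, -1, -0.5, 0, 0.035, 0], [8, 30, -1, -0.5, 0, 0.035, 0]],
])

```text
clock: 49.58
position: [652.1, 244.8, 54.9]
ee_rot: [0.73, -0.683, 0.013, 0.013]
contact_force: [0.5, 0.4, -1.3]
gripper_width: 26.4
grasp_force: 59.8
```

```bash
python3 -c "
from h import *
s=arm.read_state();print(s['contact_force'],s['wrist_torque'])
sh([(656,188.6,54.5)])"
```

```text
[ 0.50541953  0.41974592 -1.32627373] [ 0.12000014 -0.0206534  -0.05631856]
pos [652.1 244.8  54.9] t 49.58
(656, 188.6, 54.5) [56.3 -0.1  2.4]
```

>>> servo_tool([
  [[8, 12, 0, 0.4, 0, 0, 0], [8, 24, 0, 0.8, 0, 0, 0], [8, 36, 0, 1.3, 0, 0, 0], [8, 48, 0, 1.7, 0, 0, 0], [8, 56, 0, 2, 0, 0, 0], [8, 56, 0, 2, 0, 0, 0]],
])

```text
clock: 50.32
position: [655.9, 188.8, 54.9]
ee_rot: [0.73, -0.683, 0.013, 0.013]
contact_force: [0.4, 0.1, -1.1]
gripper_width: 26.9
grasp_force: 59.8
```

>>> servo_tool([
  [[8, 0, 0, 1.5, 0, 0, 0], [8, 0, 0, 3, 0, 0, 0], [8, 0, 0, 3, 0, 0, 0], [46, 0, 0, 3, 0, 0, 0], [46, 0, 0, 3, 0, 0, 0], [46, 0, 0, 3, 0, 0, 0], [46, 0, 0, -20, 0, 0, 0], [46, -2, 0, -60, 0, -0.035, 0], [46, -4, 0, -105, 0, -0.035, 0], [46, -4, 0, -105, 0, -0.035, 0]],
])

```text
clock: 51.58
position: [657.9, 198.5, 165.0]
ee_rot: [0.731, -0.682, 0.002, -0.004]
contact_force: [0.5, -0.4, 0.2]
gripper_width: 45.8
grasp_force: 0.0
```

```bash
python3 -c "
from h import *
s=arm.read_state();print(s['contact_force'],Ro.from_quat(s['ee_rot']).as_matrix().round(3))
plate(arm.get_image('scene')[:,:,::-1])
sh([(424,-366.7,155),(424,-366.7,14)])"
```

```text
[ 0.46578506 -0.36519192  0.2200724 ] [[ 0.069 -0.998  0.009]
 [-0.998 -0.069  0.003]
 [-0.002 -0.009 -1.   ]]
[ 25 -13] 0.335 h mm 8.89
[  0 -22] 0.591 h mm 15.69
[ -2 -23] 0.993 h mm 16.43
pos [656.3 197.9 162.1] t 51.62
(424, -366.7, 155) [547.4 270.4   5.6]
(424, -366.7, 14) [547.6 270.9 146.6]
```

>>> servo_tool([
  [[46, 54, 27, 0, 0, 0, 0.05], [46, 108, 54, 0, 0, 0, 0.05], [46, 162, 81, 0, 0, 0, 0.05], [46, 216, 108, 0, 0, 0, 0.05], [46, 270, 135, 0, 0, 0, 0.05], [46, 324, 162, 0, 0, 0, 0.05], [46, 378, 189, 0, 0, 0, 0.05], [46, 432, 216, 0, 0, 0, 0.05], [46, 486, 243, 0, 0, 0, 0.05], [46, 540, 268, 0, 0, 0, 0.05]],
])

```text
clock: 52.88
position: [423.2, -361.0, 159.3]
ee_rot: [0.714, -0.701, -0.001, 0.001]
contact_force: [0.7, -0.2, 0.2]
gripper_width: 46.1
grasp_force: 0.0
```

>>> servo_tool([
  [[46, 7, 3, 0, 0, 0, 0], [46, 7, 3, 0, 0, 0, 0], [46, 7, 3, 0, 0, 0, 0]],
])

```text
clock: 53.25
position: [422.3, -365.6, 160.0]
ee_rot: [0.714, -0.7, -0.0, 0.001]
contact_force: [-0.8, 1.6, 0.3]
gripper_width: 45.7
grasp_force: 0.0
```

```bash
python3 -c "
from h import *
sh([(424,-366.7,14)]);s=arm.read_state();print(s['ee_rot'])"
```

```text
pos [ 422.3 -365.6  160. ] t 53.25
(424, -366.7, 14) [  1.   -1.9 146. ]
[ 7.14104435e-01 -7.00038630e-01 -4.37693804e-04  7.62327740e-04]
```

>>> servo_tool([
  [[46, 0, -2, 50, 0, 0, 0], [46, 0, -2, 100, 0, 0, 0], [46, 0, -2, 130, 0, 0, 0], [46, 0, -2, 143, 0, 0, 0], [46, 0, -2, 145, 0, 0, 0], [46, 0, -2, 145, 0, 0, 0], [46, 0, -2, 145, 0, 0, 0], [8, 0, -2, 145, 0, 0, 0], [8, 0, -2, 145, 0, 0, 0], [8, 0, -2, 145, 0, 0, 0]],
])

```text
clock: 54.5
position: [424.6, -367.2, 16.6]
ee_rot: [0.714, -0.7, 0.001, 0.0]
contact_force: [-0.4, 1.3, 6.1]
gripper_width: 27.0
grasp_force: 59.7
```

>>> servo_tool([
  [[8, 0, 0, 0, 0, 0, 0], [8, 0, 0, -40, 0, 0, 0], [8, 0, 0, -90, 0, 0, 0], [8, 0, 0, -140, 0, 0, 0], [8, 0, 0, -140, 0, 0, 0], [8, 0, 0, -140, 0, 0, 0]],
])

```text
clock: 55.25
position: [423.2, -366.1, 154.5]
ee_rot: [0.713, -0.701, -0.001, 0.001]
contact_force: [-0.4, 0.7, -0.8]
gripper_width: 26.8
grasp_force: 59.6
```

```bash
sed -i "s/^P=pickle.*/P=snap('w15');im=cv2.imread('pics\/w15.png').max(2).astype(float)/" fit.py; python3 fit.py; python3 -c "
from h import *
s=arm.read_state();print(s['contact_force'],s['wrist_torque'],Ro.from_quat(s['ee_rot']).as_matrix().round(3))
a=np.array([546.2,181.,0]);f=np.array([-.0689,.9976,0])
sh([a+f*110+[0,0,152],a+f*110+[0,0,66],a+[0,0,52]])"
```

```text
[('L', 344.5, 150), ('R', 431.5, 150), ('L', 346.5, 200), ('R', 430.5, 200), ('L', 348.5, 250), ('R', 429.5, 250), ('L', 351.5, 300), ('R', 428.5, 300), ('L', 351.5, 340), ('R', 430.5, 340), ('E', 365, 104.5), ('J', 365, 368.5), ('T', 365, 419.5), ('B', 365, 452.5), ('E', 391, 104.5), ('J', 391, 368.5), ('T', 391, 419.5), ('B', 391, 452.5), ('E', 418, 104.5), ('J', 418, 368.5), ('T', 418, 419.5), ('B', 418, 451.5)]
[-2.938  0.896  2.58  -0.014 -0.018 -0.021] [-1.8  1.3 -1.5  1.6 -1.3  2.  -2.1  2.3 -0.3 -0.2  1.1 -0.6 -1.1  0.4
  0.7 -0.6 -1.1  0.5  0.2 -0.7 -1.1  1.5]
underside z at tab, end: [np.float64(141.2), np.float64(139.5)]
tab xy [ 421.9 -363.1  151.2]
[ 0.8634422  -0.35343067 -1.13492654] [ 0.04297666  0.04028794 -0.01049628] [[ 0.018 -1.    -0.004]
 [-1.    -0.018  0.001]
 [-0.001  0.004 -1.   ]]
pos [ 422.9 -366.   153.8] t 55.3
[538.621 290.736 152.   ] [-654.6 -127.4    2. ]
[538.621 290.736  66.   ] [-654.5 -127.7   88. ]
[546.2 181.   52. ] [-544.6 -133.4  101.9]
```

>>> servo_tool([
  [[8, -60, -12, 0, 0, 0.02, -0.037], [8, -120, -23, 0, 0, 0.02, -0.037], [8, -180, -35, 0, 0, 0.02, -0.037], [8, -240, -47, 0, 0, 0.02, -0.037], [8, -300, -58, 0, 0, 0.02, -0.037], [8, -360, -70, 0, 0, 0.02, -0.037], [8, -420, -82, 0, 0, 0.02, -0.037], [8, -480, -93, 0, 0, 0.02, -0.037], [8, -540, -105, 0, 0, 0.02, -0.037], [8, -600, -117, 0, 0, 0.02, -0.037]],
])

```text
clock: 56.55
position: [529.2, 236.8, 152.6]
ee_rot: [0.726, -0.687, 0.007, 0.01]
contact_force: [0.7, -1.1, -1.3]
gripper_width: 27.0
grasp_force: 59.5
```

>>> servo_tool([
  [[8, -55, -8, 0, 0, 0, 0], [8, -55, -8, 50, 0, 0, 0], [8, -55, -8, 85, 0, 0, 0], [8, -55, -8, 98, 0, 0, 0], [8, -55, -8, 98, 0, 0, 0], [8, -55, -8, 98, 0, 0, 0], [8, -55, -8, 98, 0, 0, 0]],
])

```text
clock: 57.42
position: [535.7, 289.2, 57.2]
ee_rot: [0.726, -0.687, 0.007, 0.006]
contact_force: [-0.9, -0.6, -0.6]
gripper_width: 27.1
grasp_force: 59.5
```

```bash
python3 fit.py; python3 -c "
from h import *
s=arm.read_state();print(s['contact_force'],s['wrist_torque'],Ro.from_quat(s['ee_rot']).as_matrix().round(3))
a=np.array([546.2,181.,0])
sh([a+[0,0,55]])"
```

```text
[('L', 341.5, 150), ('R', 434.5, 150), ('L', 344.5, 200), ('R', 433.5, 200), ('L', 346.5, 250), ('R', 432.5, 250), ('L', 349.5, 300), ('R', 432.5, 300), ('L', 350.5, 340), ('R', 430.5, 340), ('E', 365, 101.5), ('J', 365, 368.5), ('T', 365, 419.5), ('B', 365, 452.5), ('E', 391, 100.5), ('J', 391, 368.5), ('T', 391, 419.5), ('B', 391, 451.5), ('E', 418, 100.5), ('J', 418, 368.5), ('T', 418, 418.5), ('B', 418, 451.5)]
[-2.070e+00  1.083e+00  1.502e+00 -1.300e-02 -2.000e-02  2.000e-03] [ 1.1 -0.8  0.3 -0.5  0.5 -0.2 -0.3 -1.   0.5  0.5 -0.1 -0.8 -0.8  1.3
  0.5 -1.1 -1.1  1.9  0.1 -1.5 -0.5  1.6]
underside z at tab, end: [np.float64(45.5), np.float64(45.4)]
tab xy [534.3 291.1  55.5]
[-0.03048981  0.13842578 -0.94862471] [0.04258185 0.00044983 0.00972971] [[ 0.055 -0.998  0.002]
 [-0.998 -0.055 -0.019]
 [ 0.019 -0.001 -1.   ]]
pos [535.5 289.1  57. ] t 57.48
[546.2 181.   55. ] [108.4  -4.7   4.1]
```

>>> servo_tool([
  [[8, 0, -1, 2.5, 0, 0, 0], [8, 10, -1, 2.7, 0, 0, 0], [8, 22, -1, 2.9, 0, 0, 0], [8, 34, -1, 3.1, 0, 0, 0], [8, 44, -2, 3.3, 0, 0, 0], [8, 52, -2, 3.5, 0, 0, 0], [8, 52, -2, 3.5, 0, 0, 0]],
])

```text
clock: 58.35
position: [539.8, 236.1, 53.1]
ee_rot: [0.726, -0.687, 0.007, 0.008]
contact_force: [0.0, 0.8, -0.9]
gripper_width: 26.7
grasp_force: 59.5
```

```bash
python3 -c "
from h import *
s=arm.read_state();print(s['contact_force'],s['wrist_torque'])
sh([(546.2,181,54.5)])"
```

```text
[ 0.04989201  0.78992261 -0.93014836] [ 0.09913974 -0.06180163 -0.04881848]
pos [539.8 236.1  53.1] t 58.35
(546.2, 181, 54.5) [55.4 -3.4 -0.2]
```

>>> servo_tool([
  [[8, 12, -1, 0, 0, 0, 0], [8, 24, -1.5, 0, 0, 0, 0], [8, 36, -2, 0, 0, 0, 0], [8, 48, -3, 0, 0, 0, 0], [8, 55, -3, 0.2, 0, 0, 0], [8, 55, -3, 0.2, 0, 0, 0]],
])

```text
clock: 59.1
position: [545.8, 181.4, 54.1]
ee_rot: [0.726, -0.687, 0.007, 0.008]
contact_force: [0.8, 0.4, -1.5]
gripper_width: 27.1
grasp_force: 59.5
```

>>> servo_tool([
  [[8, 0, 0, 1.2, 0, 0, 0], [8, 0, 0, 2.5, 0, 0, 0], [8, 0, 0, 2.5, 0, 0, 0], [46, 0, 0, 2.5, 0, 0, 0], [46, 0, 0, 2.5, 0, 0, 0], [46, 0, 0, 2.5, 0, 0, 0], [46, 0, 0, -20, 0, 0, 0], [46, -2, 0, -60, 0, -0.02, 0], [46, -4, 0, -105, 0, -0.02, 0], [0, -4, 0, -105, 0, -0.02, 0]],
])

```text
clock: 60.35
position: [547.9, 189.6, 163.3]
ee_rot: [0.727, -0.687, 0.001, -0.004]
contact_force: [0.6, 0.7, 1.0]
gripper_width: 28.9
grasp_force: 0.0
```

```bash
python3 -c "
from h import *
s=arm.read_state();print(s['position'],s['contact_force'],Ro.from_quat(s['ee_rot']).as_matrix().round(3))
im=arm.get_image('scene')[:,:,::-1];cv2.imwrite('pics/s16.png',im);plate(im)
sh([(606.5,107,110),(606.5,107,72)])
# strip tab tops in scene: expected pixel + find bright blobs
P=arm.camera_params('scene');f=lambda x,y,z:(606.5+x*.9976-y*.0689,107+x*.0689+y*.9976,z)
for xf in (55,-55): print(xf,proj(P,[f(xf,81,82),f(xf-14,75,82),f(xf+14,75,82),f(xf-14,87,82),f(xf+14,87,82)]).round(1).tolist())
"
```

```text
[547.92586284 189.5554089  163.25219531] [0.56938093 0.72718292 0.96510757] [[ 0.056 -0.998  0.007]
 [-0.998 -0.056  0.003]
 [-0.003 -0.007 -1.   ]]
[  0 -22] 0.987 h mm 15.69
[  0 -22] 0.994 h mm 15.69
[ -2 -23] 0.993 h mm 16.43
pos [546.3 188.8 160.7] t 60.4
(606.5, 107, 110) [ 85.  -55.5  50.7]
(606.5, 107, 72) [ 85.1 -55.4  88.7]
55 [[292.2, 260.1], [293.3, 255.5], [286.8, 262.6], [297.6, 257.6], [291.0, 264.8]]
-55 [[316.3, 233.6], [317.1, 229.6], [311.3, 235.9], [321.2, 231.4], [315.4, 237.8]]
```

Run:
```python
from h import *
a=cv2.imread('pics/s10.png').astype(int);b=cv2.imread('pics/s16.png').astype(int)
P=arm.camera_params('scene')
d=(np.abs(a-b).max(2)>18).astype('uint8');d[:200]=0
n,l,st,c=cv2.connectedComponentsWithStats(d)
for i in range(1,n):
    if st[i,4]>15: print(st[i],c[i].round(1))
def f(x,y,z):return (606.5+x*.9976-y*.0689,107+x*.0689+y*.9976,z)
for xf in (55,-55):
    C=[f(xf+i,81+j,z) for i in(-14,14) for j in(-6,6) for z in(40,82)]
    q=proj(P,C);print(xf,q.min(0).round(1),q.max(0).round(1))
```

```text
[238 200  23  10 152] [248.8 203.1]
[281 200  19   6  64] [291.3 201.5]
[304 200  25  17 267] [317. 206.]
[185 206  74  40 796] [223.2 223.7]
[303 231  19  20 195] [313.9 240.5]
[281 257  18  21 230] [290.6 266.9]
55 [286.8 255.5] [297.6 276.7]
-55 [310.8 229.6] [321.2 249.6]
```

>>> servo_tool([
  [[0, 45, -30, 10, 0, 0, 0], [0, 85, -55, 40, 0, 0, 0], [0, 85, -55, 70, 0, 0, 0], [0, 85, -55, 82, 0, 0, 0], [0, 85, -55, 88, 0, 0, 0], [0, 85, -55, 92, 0, 0, 0], [0, 85, -55, 95, 0, 0, 0], [0, 85, -55, 97, 0, 0, 0]],
])

```text
clock: 61.4
position: [605.3, 106.9, 66.0]
ee_rot: [0.727, -0.686, 0.001, 0.0]
contact_force: [-7.6, -0.8, 16.1]
gripper_width: -0.1
grasp_force: 7.7
```

>>> servo_tool([
  [[0, 0, 0, 2, 0, 0, 0], [0, 0, 0, 3, 0, 0, 0], [0, 0, 0, 4, 0, 0, 0], [0, 0, 0, 5, 0, 0, 0], [0, 0, 0, 6, 0, 0, 0], [0, 0, 0, 7, 0, 0, 0], [0, 0, 0, 7, 0, 0, 0]],
])

```text
clock: 62.28
position: [605.4, 107.0, 62.0]
ee_rot: [0.727, -0.686, 0.001, -0.0]
contact_force: [-11.8, -0.1, 26.7]
gripper_width: 0.1
grasp_force: 13.5
```

```bash
python3 -c "
from h import *
plate(arm.get_image('scene')[:,:,::-1])"
```

```text
[  3 -13] 0.786 h mm 9.23
[  1 -14] 0.806 h mm 9.97
[ -1 -14] 0.996 h mm 10.0
```

>>> servo_tool([
  [[0, 0, 0, 1, 0, 0, 0], [0, 0, 0, 2, 0, 0, 0], [0, 0, 0, 2, 0, 0, 0], [0, 0, 0, -20, 0, 0, 0], [0, 0, 0, -70, 0, 0, 0], [0, 0, 0, -130, 0, 0, 0], [0, 60, 0, -180, 0, 0, 0], [0, 120, 0, -180, 0, 0, 0], [0, 180, 0, -180, 0, 0, 0], [0, 200, 0, -180, 0, 0, 0]],
])

```text
clock: 63.58
position: [616.4, -95.6, 237.0]
ee_rot: [0.726, -0.688, 0.001, -0.0]
contact_force: [-0.3, 0.9, -0.5]
gripper_width: 0.0
grasp_force: 0.0
```

Run:
```python
from h import *
im=arm.get_image('scene')[:,:,::-1];cv2.imwrite('pics/s17.png',im);plate(im)
top=arm.get_image('top')[:,:,::-1];P=arm.camera_params('top')
print(arm.read_state()['position'],arm.read_state()['contact_force'])
# bar/block on the mat from the scene view: bright-grey (block), dark (handle)
Ps=arm.camera_params('scene')
for n,X in dict(bar_tip=(404,10,7),bar_handle_end=(423,-268,10),block=(490,-100,43)).items(): print(n,proj(Ps,[X]).round(0),proj(P,[X]).round(0))
p=np.round(proj(Ps,[(422,-240,16),(417,-190,16),(409,-60,11),(406,-20,11),(490,-100,43),(455,-60,3),(455,-150,3)])).astype(int)
for u,v in p: print((u,v),im[v-1:v+2,u-1:u+2].reshape(-1,3).mean(0).round())
```

```text
[  0 -14] 0.989 h mm 9.99
[  0 -14] 0.993 h mm 9.99
[ -1 -14] 0.996 h mm 10.0
[616.41609739 -95.53130695 236.36680484] [ 0.04438005 -0.29504097 -0.31907879]
bar_tip [[295. 202.]] [[297. 241.]]
bar_handle_end [[224. 171.]] [[397. 233.]]
block [[248. 193.]] [[338. 209.]]
(np.int64(230), np.int64(173)) [29. 28. 28.]
(np.int64(243), np.int64(178)) [29. 29. 28.]
(np.int64(276), np.int64(193)) [145. 146. 143.]
(np.int64(287), np.int64(197)) [144. 146. 141.]
(np.int64(248), np.int64(193)) [144. 145. 141.]
(np.int64(266), np.int64(202)) [ 79. 102.  56.]
(np.int64(244), np.int64(191)) [127. 134. 120.]
```

```bash
python3 -c "
from bench import arm
print(arm.job_done())"
```

```text
the job is handed in; nothing more can be done
None
```

I handed the job in at about 64 s on the robot's clock; the reply gave no verdict. By my own checks, the three housings stand flat in the tray, the plate sits on both strips at about 10 mm, and the pry bar and fulcrum block are back on the mat.

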